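# Put the left-over caramels back and clear the ramekins

## Task

Put the left-over caramels back into the candy box: slide its lid fully open until it clicks, tip all the caramels from the ramekins into the box, and then slide the lid fully shut until it clicks. Stand all three ramekins, empty and upright, in the pockets of the dish rack in front of the sink, and leave the other things on the worktop where they are.

Things in the scene. Friction and masses are not known exactly. Their poses are not given: they have to be found in the camera images.
- candy_box: candy box of light wood, 130 (x) by 250 (y) by 85 mm high, fixed to the worktop; origin at the centre of its underside. Its +y half is an open-topped compartment (118 (x) by 120 (y) mm inside, floor 6 mm up, walls 6 mm); its -y half is closed by a fixed deck at 85 mm. Two low aluminium guide rails (4 mm wide, up to 97 mm) run along both long edges and guide the lid
- box_mouth (a point): centre of the compartment's mouth, 85 mm above the box's underside, 62 mm to the box's +y side; axes as the box's. To the right of the work a fridge, 0.36 m high above the worktop, takes up everything beyond world y = -0.31 from x = 0.21 on
- lid (a joint): the candy box's sliding lid, in m along the box's -y: 0 = fully shut over the mouth, 0.118 = fully open over the deck, both hard stops. It stays where it is left (friction about 1.5 N); a spring detent holds it over the last 7 mm or so at either end and takes about 6 N in all to push past, either way
- lid_bar (a point): middle of the top of the lid's upright grip bar (70 mm along the box's x, 16 mm thick along its y, 29 mm tall above the lid plate); moves with the lid. The bar's top is 122 mm above the worktop
- dish_rack: low steel-wire dish rack, 96 (x) by 290 (y) mm and 30 mm high, fixed in front of the sink; origin at the centre of its underside, level with the worktop. Three pockets in a row along its y, centres at y = -95, 0 and +95 mm; each is 86 (x) by 90 (y) mm inside, with a flat floor 12 mm above the worktop and a rim 18 mm above that floor
- ramekin_a: round white ceramic ramekin (straight-sided cup), 66 mm across outside, 55 mm high, 0.2 kg, wall 4 mm, inner floor 5 mm up; origin at the centre of its underside, z up its axis. Holds 0 to 3 caramels at the start
- ramekin_b: round white ceramic ramekin (straight-sided cup), 66 mm across outside, 55 mm high, 0.2 kg, wall 4 mm, inner floor 5 mm up; origin at the centre of its underside, z up its axis. Holds 0 to 3 caramels at the start
- ramekin_c: round white ceramic ramekin (straight-sided cup), 66 mm across outside, 55 mm high, 0.2 kg, wall 4 mm, inner floor 5 mm up; origin at the centre of its underside, z up its axis. Holds 0 to 3 caramels at the start
- caramel_1: hard brown caramel, a rounded block 19 x 19 x 17 mm, 12 g; origin at the centre of its underside; starts inside a ramekin. May be absent
- caramel_2: hard brown caramel, a rounded block 19 x 19 x 17 mm, 12 g; origin at the centre of its underside; starts inside a ramekin. May be absent
- caramel_3: hard brown caramel, a rounded block 19 x 19 x 17 mm, 12 g; origin at the centre of its underside; starts inside a ramekin. May be absent
- caramel_4: hard brown caramel, a rounded block 19 x 19 x 17 mm, 12 g; origin at the centre of its underside; starts inside a ramekin. May be absent
- caramel_5: hard brown caramel, a rounded block 19 x 19 x 17 mm, 12 g; origin at the centre of its underside; starts inside a ramekin. May be absent
- caramel_6: hard brown caramel, a rounded block 19 x 19 x 17 mm, 12 g; origin at the centre of its underside; starts inside a ramekin. May be absent
- caramel_7: hard brown caramel, a rounded block 19 x 19 x 17 mm, 12 g; origin at the centre of its underside; starts inside a ramekin. May be absent
- caramel_8: hard brown caramel, a rounded block 19 x 19 x 17 mm, 12 g; origin at the centre of its underside; starts inside a ramekin. May be absent
- caramel_9: hard brown caramel, a rounded block 19 x 19 x 17 mm, 12 g; origin at the centre of its underside; starts inside a ramekin. May be absent
- salt: salt shaker, 44 mm wide, 90 mm high; not part of the job, to be left where it is; origin at its underside
- mug: patterned mug with a handle, 82 x 114 x 91 mm; not part of the job, to be left where it is; origin at its underside
- lemon: whole lemon, 77 x 62 x 56 mm; not part of the job, to be left where it is; origin at its underside

How it is judged:
By the outcome, as a careful person would: the job done as asked, in the order asked, and still so for the second after the job is handed in, with the robot touching nothing.
Of caramel_1, caramel_2, caramel_3, caramel_4, caramel_5, caramel_6, caramel_7, caramel_8, caramel_9 only 4 to 9 are there at a start; the rules pass over those that are not, and their reading is None.
At some moment in a run one of ramekin_a, ramekin_b, ramekin_c may be knocked a few centimetres aside while the robot is not near it.
It also fails if it takes over 210 s, if anything falls off the work surface, if the arm or the gripper's body presses on something with over 40 N, if the wrist force passes 120 N, or if a joint passes its speed limit or range.

## Robot

A 6-joint arm with a two-finger parallel gripper is mounted at the origin on a cart in front of the work surface, level with it; the furniture and walls round the work are solid. World frame = base frame: x ahead of the robot, y to its left, z up, the work surface at z = 0. Lengths are in mm, angles in rad, forces in N, time in s.
With the tool pointing down it reaches from about 350 to 975 mm from the base axis. Payload 7.1 kg.
Tool frame: the origin (TCP) lies midway between the tips of the shut fingers; the grasp point (between the pads) lies ctrl.grip_point_offset behind it (ctrl.grip_point_offset is the distance from the TCP to the grasp point, in mm); z points along the fingers, y is the line along which they close (so a half turn about z gives the same grasp; the last joint's range is limited). The gripper opens to 88 mm and grips with 3 to 60 N. Pads are 20 mm wide; open, the fingers measure 115 mm over their backs; the gripper's body (75 mm by 178 mm) begins 61 mm behind the grasp point.
Start: joints at [1.182, 0.423, 1.63, -0, 1.089, -0.019], TCP at [225.861, 582.745, 222.675] pointing down, gripper open.
Joint ranges: [-3, 3], [-0.9, 2.11], [0.09, 2.58], [-1.31, 4.45], [0.11, 2.69], [-2.54, 2.54]. Speed limits (rad/s): [2.39, 2.39, 3.01, 3.14, 3.14, 3.14].

## Interface

Orientations are given as a rotation vector (axis times angle).
In Python, from workcell import ctrl, get_image, close_job, finder gives the robot as it stands.
- The arm moves only by the tool servo_tool, never from a script. Its argument "deltas" is a list of rows, each a list of 2 entries, a list of its own where there are three numbers: the shift along the tool's x, y, z in mm, then the turn, a rotation vector about the tool's x, y, z in rad. A call has 1 to 5 rows; each row is the pose to reach, as a shift and turn from the pose commanded when the call began, along the tool's axes at that moment; what a row does not reach only later rows make up. A row lasts 1/12 s, in which the tool goes at most 41.7 mm and 7.16 degrees, less where a joint would pass 70% of its speed; a pose out of reach is approached as far as the arm can. A call with a gripper value outside its range is refused whole. "grip" is the closure, from -1 (fully open) to 1 (shut), so that 0 is half open, set as the call begins (left out, the last holds). The fingers move at their own pace and stop on an object; the grip force is fixed at half the most. Time passes only in rows, so rows that repeat a pose let the fingers close. It gives the time, the measured TCP pose, the force, the opening and the grip force at its end, in the units of the state.
- ctrl.get_obs(): the state, without advancing time (a new reading comes with each control period).
- get_image(name): name is "scene" or "top"; returns a dict with "frame" (384x512x3 uint8, blue, green, red), "depth" (384x512 float32, mm along the optical axis (not along the pixel's ray), 0 where there is no reading), "K" (3x3 intrinsics, pixels), "pose" (4x4, takes a point from camera to world coordinates). Camera axes: x right, y down, z forward; pixel columns grow to the right and rows downward; lengths in mm; the calibration is good to about 2 mm. A picture is of the moment at which its call begins.
- close_job(): hands the job in; it is judged then, once.
Trained networks look in a picture, given as the dict that the camera call returned (one of the last four; its "shot" number tells which), for a name from the list of things; names that differ only in an ending like _2 or _b are one class to them, and where a whole thing is asked for, a point or a joint stands for the part that bears it (a point fixed in the world has none). Each returns a list of dicts, best first, with "score" (0 to 1); they miss things now and then, are a little off and sometimes report something else, mostly with a low value. They report only what shows in the picture. A call takes as long as a camera call.
- finder.search_frame(query, picture): "rect" ([centre column, centre row, width, height] as shares, 0 to 1, of the picture: columns of its width, rows of its height, round what is visible of it).
- finder.silhouettes(query, picture): "mask" (384x512 bool, what is visible of it) and "rect" ([centre column, centre row, width, height] as shares, 0 to 1, of the picture: columns of its width, rows of its height, round what is visible of it).
The state is a dict: "t": time; "qpos": joint angles; "qvel": joint speeds; "joint_torque": joint torques, N m; "ee_pos": TCP position; "orientation": TCP orientation; "ft_force": force on the tool from outside, world axes, zero at the start; "moment": the same for the moment, N m; "width": finger opening in mm; "grasp_force": force on a finger pad.
Only numpy, scipy, OpenCV 4.12 (cv2) and the standard library are available. Lean on these libraries where they do the work, as an engineer would, in place of code of your own. Each camera call takes 0.05 s, during which the arm holds its last target. There are 200 camera calls.

## Working session

There is one attempt and no reset: what is moved stays moved. The work goes in short steps, Python scripts to look and compute and a tool call to move; the robot and the scene stay as the last step left them, time stands still between calls to the robot, and variables do not carry over. Pictures are saved under pics/ and viewed, at most 14 in all, crops included, and the job is handed in when it is done.

Besides the shell and the picture viewer there is one more tool, called after "Request:" as name(argument=value, ...) on one line, values as JSON. servo_tool: Moves the arm, as the interface text tells. Its arguments: {"type":"object","properties":{"deltas":{"type":"array","items":{"type":"array"}},"grip":{"type":"number"}},"required":["deltas"]}

```bash
ls; mkdir -p pics; cat > h.py <<'E'
import numpy as np, cv2
from workcell import ctrl, get_image, close_job, finder
from scipy.spatial.transform import Rotation as R
def cloud(p):
    K=p["K"];d=p["depth"];v,u=np.mgrid[:384,:512]
    c=np.stack([(u-K[0,2])*d/K[0,0],(v-K[1,2])*d/K[1,1],d],-1)
    w=c@p["pose"][:3,:3].T+p["pose"][:3,3]; w[d<=0]=np.nan
    return w
E
cat > a.py <<'E'
from h import *
o=ctrl.get_obs();print({k:np.round(v,3) for k,v in o.items()},ctrl.grip_point_offset)
for n in("scene","top"):
    p=get_image(n);cv2.imwrite(f"pics/{n}0.png",p["frame"]);w=cloud(p)
    print(n,np.round(p["pose"],2).tolist())
    for q in("ramekin_a","candy_box","lid_bar","dish_rack","salt","mug","lemon","caramel_1"):
        for r in finder.silhouettes(q,p):
            if r["score"]<.3: continue
            m=r["mask"]&np.isfinite(w[...,0]);x=w[m]
            if len(x): 
                top=x[x[:,2]>np.percentile(x[:,2],90)-6]
                print(q,round(r["score"],2),np.round(np.array(r["rect"])*[512,384,512,384]).astype(int),"med",np.median(x,0).round(),"p2",np.percentile(x,2,0).round(),"p98",np.percentile(x,98,0).round(),"topmid",((np.percentile(top,1,0)+np.percentile(top,99,0))/2).round())
E
python3 a.py
```

```text
pics
{'t': np.float64(0.0), 'qpos': array([ 1.182,  0.424,  1.631, -0.   ,  1.089, -0.019]), 'qvel': array([-0.001,  0.   , -0.001, -0.001, -0.   , -0.003]), 'joint_torque': array([ 2.0000e-03, -5.4462e+01, -2.7367e+01,  6.5000e-02,  2.3000e-02,
       -0.0000e+00]), 'ee_pos': array([225.648, 582.256, 221.912]), 'orientation': array([-5.780e-01, -3.088e+00,  2.000e-03]), 'ft_force': array([ 0.794, -0.027,  0.833]), 'moment': array([0.015, 0.03 , 0.009]), 'grasp_force': np.float64(0.0), 'width': np.float64(87.763)} 18.700000000000003
scene [[0.76, -0.47, 0.46, 46.69], [-0.65, -0.54, 0.53, -558.25], [-0.0, -0.7, -0.72, 926.15], [0.0, 0.0, 0.0, 1.0]]
ramekin_a 0.8 [220 236  24  32] med [449.  33.  35.] p2 [417.  -1.   5.] p98 [479.  62.  58.] topmid [449.  31.  54.]
ramekin_a 0.76 [243 257  28  31] med [447. -56.  35.] p2 [412. -89.   5.] p98 [474. -25.  58.] topmid [444. -57.  54.]
ramekin_a 0.61 [257 290  31  35] med [ 417. -147.   30.] p2 [ 382. -182.    4.] p98 [ 445. -120.   57.] topmid [ 414. -151.   54.]
candy_box 0.9 [311 220  99  91] med [ 618. -105.   87.] p2 [ 572. -210.   12
[... 1853 characters left out ...]
44  42] med [ 782. -175.   44.] p2 [ 739. -226.    2.] p98 [ 816. -128.   92.] topmid [ 778. -168.   89.]
mug 0.55 [298 250  25  22] med [446. -64.   7.] p2 [416. -88.   3.] p98 [473. -27.  58.] topmid [443. -58.  55.]
lemon 0.62 [251 181  26  25] med [630.  67.  48.] p2 [597.  40.  32.] p98 [665.  94.  57.] topmid [633.  68.  53.]
caramel_1 0.6 [290 253   7   5] med [445. -45.  23.] p2 [437. -53.  20.] p98 [451. -37.  26.] topmid [444. -45.  23.]
caramel_1 0.52 [332 265   7  11] med [ 411. -162.   22.] p2 [ 403. -170.   19.] p98 [ 419. -154.   27.] topmid [ 411. -162.   24.]
caramel_1 0.4 [262 242   2   9] med [463.  27.  23.] p2 [455.  19.  20.] p98 [471.  33.  27.] topmid [463.  27.  23.]
```

```bash
cat > b.py <<'E'
from h import *
p=get_image("top");w=cloud(p)
q=get_image("scene");wq=cloud(q)
def rect(W,lo,hi,xr,yr,name):
    m=(W[...,2]>lo)&(W[...,2]<hi)&(W[...,0]>xr[0])&(W[...,0]<xr[1])&(W[...,1]>yr[0])&(W[...,1]<yr[1])
    x=W[m];print(name,len(x),[np.round(a,1) for a in cv2.minAreaRect(x[:,:2].astype(np.float32))],np.median(x[:,2]).round(1))
for W,n in((w,"top"),(wq,"scene")):
    rect(W,80,130,(540,740),(-260,40),n+" box"); rect(W,110,130,(540,740),(-260,40),n+" bar")
    rect(W,24,36,(330,470),(130,460),n+" rack")
    rect(W,48,62,(370,495),(-10,75),n+" r1");rect(W,48,62,(370,495),(-100,-15),n+" r2");rect(W,48,62,(370,495),(-195,-110),n+" r3")
f=p["frame"][100:300,90:380];cv2.imwrite("pics/c0.png",cv2.resize(f,None,fx=2.7,fy=2.7,interpolation=cv2.INTER_CUBIC))
E
python3 b.py
```

```text
top box 4946 [array([ 660.5, -102.2]), array([250.3, 167.2]), np.float64(86.8)] 92.2
top bar 185 [array([645.2, -56. ]), array([16.1, 69.9]), np.float64(86.5)] 122.3
top rack 688 [array([398.7, 293.1]), array([ 95.9, 291.1]), np.float64(2.6)] 29.9
top r1 122 [array([449.5,  29.6]), array([63.8, 61.6]), np.float64(0.9)] 55.7
top r2 127 [array([445.8, -57.6]), array([63.5, 62.1]), np.float64(0.9)] 55.4
top r3 140 [array([ 414.6, -150.4]), array([63.7, 62.8]), np.float64(89.6)] 55.2
scene box 3904 [array([659.4, -99.2]), array([251.2, 168.8]), np.float64(87.0)] 91.8
scene bar 168 [array([644.5, -54.3]), array([18.9, 70.3]), np.float64(86.5)] 121.6
scene rack 481 [array([398.2, 294.3]), array([ 96.7, 292. ]), np.float64(2.6)] 30.3
scene r1 158 [array([448.7,  31.7]), array([66.5, 63.5]), np.float64(51.0)] 54.3
scene r2 175 [array([443.5, -56.5]), array([64.5, 65.1]), np.float64(18.4)] 54.8
scene r3 200 [array([ 414., -150.]), array([65.7, 64.7]), np.float64(52.7)] 54.4
```

View pics/c0.png

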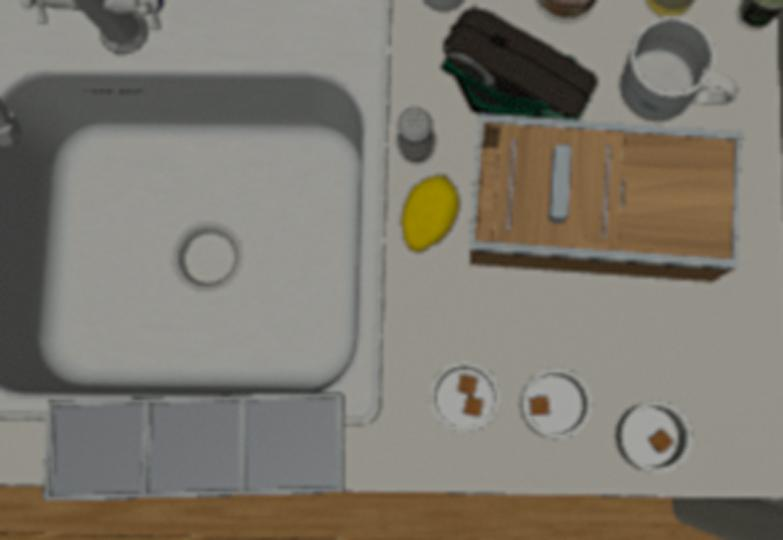

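View pics/scene0.png

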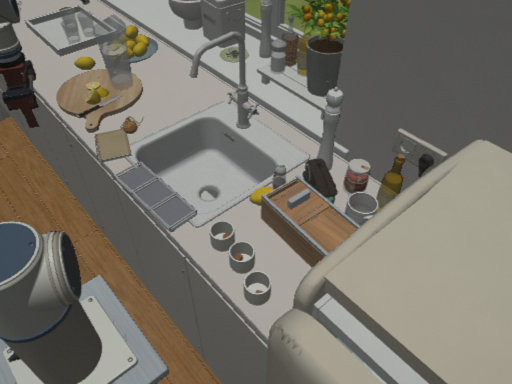

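The top view (crop at 2.7×) shows the shut box with its bar at crop pixel (560,183). The ramekins are at (466,397), (555,404) and (651,436), holding 2, 1 and 1 visible caramels. The rack is at the lower left (195,447), with the lemon and salt shaker left of the box. The scene view agrees.

```bash
cat > pl.py <<'E'
# plan: waypoints as x,y,z,yaw_of_tool_y(deg)[,tilt(deg) about tool y, after yaw] ; z,x,y are of the TCP, or of grasp point with G
import sys
from h import *
o=ctrl.get_obs();P=np.array(o["ee_pos"]);Q=R.from_rotvec(o["orientation"])
print("now",P.round(1),"q",np.round(o["qpos"],2),"F",np.round(o["ft_force"],1),"w",round(float(o["width"]),1),"gf",round(float(o["grasp_force"]),1),"t",round(float(o["t"]),1))
print("toolx",Q.as_matrix()[:,0].round(2),"tooly",Q.as_matrix()[:,1].round(2),"toolz",Q.as_matrix()[:,2].round(2))
vmax=float(next((a[2:] for a in sys.argv if a.startswith("v=")),38)); wmax=6.8
for a in sys.argv[1:]:
    if a.startswith("v="): continue
    G=a[0]=="G"; n=[float(s) for s in a.lstrip("G").split(",")]
    c=np.radians(n[3]); y=np.array([np.cos(c),np.sin(c),0]); z=np.array([0,0,-1.]); x=np.cross(y,z)
    T=R.from_matrix(np.stack([x,y,z],1))
    if len(n)>4: T=T*R.from_euler("y",n[4],degrees=True)
    p=np.array(n[:3])
    if G: p=p+T.as_matrix()[:,2]*ctrl.grip_point_offset
    d=np.linalg.norm(p-P); rv=(Q.inv()*T).as_rotvec(); ang=np.degrees(np.linalg.norm(rv))
    rows=max(1,int(np.ceil(max(d/vmax,ang/wmax)))); calls=int(np.ceil(rows/5))
    print("->",p.round(1),"rows",rows)
    P0,Q0=P,Q
    for k in range(calls):
        f=min(1,5*(k+1)/rows); Pn=P0+(p-P0)*f; Qn=Q0*R.from_rotvec(rv*f)
        print("  ",Q.inv().apply(Pn-P).round(1).tolist(),(Q.inv()*Qn).as_rotvec().round(3).tolist(), "rows",5 if k<calls-1 else rows-5*k)
        P,Q=Pn,Qn
E
python3 -c "
from h import *;print([a for a in dir(ctrl) if a[0]!='_'])"
python3 pl.py 645,-55,190,86.6 645,-55,97,86.6
```

```text
['Unreachable', 'get_obs', 'grip_point_offset']
now [225.8 582.8 222.7] q [ 1.18  0.42  1.63  0.    1.09 -0.02] F [ 0.   0.4 -0.8] w 88.1 gf 0.0 t 1.0
toolx [-0.93  0.36  0.  ] tooly [0.36 0.93 0.  ] toolz [ 0.  0. -1.]
-> [645. -55. 190.] rows 21
   [-147.9, -105.5, 7.8] [0.0, 0.0, -0.074] rows 5
   [-139.7, -116.2, 7.8] [0.0, 0.0, -0.074] rows 5
   [-130.8, -126.2, 7.8] [0.0, 0.0, -0.074] rows 5
   [-121.1, -135.5, 7.8] [0.0, 0.0, -0.074] rows 5
   [-22.2, -28.8, 1.6] [0.0, 0.0, -0.015] rows 1
-> [645. -55.  97.] rows 3
   [0.0, 0.0, 93.0] [-0.0, 0.0, 0.0] rows 3
```

Request:
servo_tool(deltas=[[[-30, -21, 1.6], [0, 0, -0.015]], [[-60, -42, 3], [0, 0, -0.03]], [[-89, -63, 5], [0, 0, -0.045]], [[-118, -84, 6], [0, 0, -0.06]], [[-148, -105, 8], [0, 0, -0.074]]])

```text
t: 1.42
ee_pos: [326.4, 430.1, 214.8]
orientation: [0.461, 3.107, 0.001]
ft_force: [1.0, 0.0, 0.4]
width: 88.0
grasp_force: 0.0
```

Request:
servo_tool(deltas=[[[-140, -116, 8], [0, 0, -0.074]], [[-140, -116, 8], [0, 0, -0.074]], [[-140, -116, 8], [0, 0, -0.074]], [[-140, -116, 8], [0, 0, -0.074]], [[-140, -116, 8], [0, 0, -0.074]]])

```text
t: 1.83
ee_pos: [427.9, 276.0, 206.7]
orientation: [0.351, 3.121, -0.001]
ft_force: [0.3, 0.6, -0.1]
width: 87.7
grasp_force: 0.0
```

Request:
servo_tool(deltas=[[[-131, -126, 8], [0, 0, -0.074]], [[-131, -126, 8], [0, 0, -0.074]], [[-131, -126, 8], [0, 0, -0.074]], [[-131, -126, 8], [0, 0, -0.074]], [[-131, -126, 8], [0, 0, -0.074]]])

```text
t: 2.25
ee_pos: [528.5, 124.1, 198.8]
orientation: [0.236, 3.131, -0.001]
ft_force: [-0.0, 0.4, 0.1]
width: 87.6
grasp_force: 0.0
```

```bash
python3 pl.py 645,-55,190,86.6 645,-55,97,86.6
```

```text
now [528.5 124.1 198.8] q [ 0.21  0.33  1.83 -0.    0.97 -1.21] F [-0.   0.4  0.1] w 87.6 gf 0.0 t 2.2
toolx [-0.99  0.15 -0.  ] tooly [ 0.15  0.99 -0.  ] toolz [ 0. -0. -1.]
-> [645. -55. 190.] rows 6
   [-118.3, -133.0, 7.6] [-0.0, 0.001, -0.076] rows 5
   [-21.6, -28.3, 1.5] [-0.0, 0.0, -0.015] rows 1
-> [645. -55.  97.] rows 3
   [-0.0, -0.0, 93.0] [0.0, -0.0, -0.0] rows 3
```

Request:
servo_tool(deltas=[[[-118, -133, 7.6], [0, 0, -0.076]], [[-118, -133, 7.6], [0, 0, -0.076]], [[-118, -133, 7.6], [0, 0, -0.076]], [[-118, -133, 7.6], [0, 0, -0.076]], [[-118, -133, 7.6], [0, 0, -0.076]]])

```text
t: 2.67
ee_pos: [626.1, -25.7, 191.1]
orientation: [0.117, 3.137, -0.002]
ft_force: [0.0, 0.2, -0.1]
width: 87.7
grasp_force: 0.0
```

Request:
servo_tool(deltas=[[[-21.6, -28.3, 1.5], [0, 0, -0.015]], [[-21.6, -28.3, 30], [0, 0, -0.015]], [[-21.6, -28.3, 60], [0, 0, -0.015]], [[-21.6, -28.3, 85], [0, 0, -0.015]], [[-21.6, -28.3, 93], [0, 0, -0.015]]])

```text
t: 3.08
ee_pos: [640.1, -50.6, 94.2]
orientation: [-0.09, -3.134, -0.001]
ft_force: [-1.4, -0.2, -0.9]
width: 87.8
grasp_force: 0.0
```

Request:
servo_tool(deltas=[[[0, 0, 0], [0, 0, 0]], [[0, 0, 0], [0, 0, 0]], [[0, 0, 0], [0, 0, 0]], [[0, 0, 0], [0, 0, 0]], [[0, 0, 0], [0, 0, 0]]], grip=1)

```text
t: 3.5
ee_pos: [643.7, -50.8, 99.8]
orientation: [0.089, 3.138, -0.0]
ft_force: [0.1, 0.1, 0.0]
width: 58.3
grasp_force: 0.0
```

Request:
servo_tool(deltas=[[[0, 0, 0], [0, 0, 0]], [[0, 0, 0], [0, 0, 0]], [[0, 0, 0], [0, 0, 0]], [[0, 0, 0], [0, 0, 0]], [[0, 0, 0], [0, 0, 0]]])

```text
t: 3.92
ee_pos: [642.7, -50.9, 98.1]
orientation: [0.089, 3.14, -0.0]
ft_force: [-0.2, -0.1, -0.2]
width: 24.7
grasp_force: 0.0
```

```bash
python3 pl.py v=12
```

```text
now [642.7 -50.9  98.1] q [-0.1   0.6   1.66 -0.    0.88 -1.61] F [-0.2 -0.1 -0.2] w 24.7 gf 0.0 t 3.9
toolx [-1.    0.06 -0.  ] tooly [ 0.06  1.   -0.  ] toolz [ 0. -0. -1.]
```

Request:
servo_tool(deltas=[[[0, -4, 1], [0, 0, 0]], [[0, -4, 1], [0, 0, 0]], [[0, -4, 1], [0, 0, 0]], [[0, -4, 1], [0, 0, 0]], [[0, -4, 1], [0, 0, 0]]])

```text
t: 4.33
ee_pos: [642.5, -55.1, 96.9]
orientation: [-0.09, -3.14, 0.0]
ft_force: [0.5, -1.8, -0.8]
width: 15.9
grasp_force: 30.0
```

Request:
servo_tool(deltas=[[[0, -10, 0], [0, 0, 0]], [[0, -25, 0], [0, 0, 0]], [[0, -40, 0], [0, 0, 0]], [[0, -50, 0], [0, 0, 0]], [[0, -60, 0], [0, 0, 0]]])

```text
t: 4.75
ee_pos: [638.9, -116.5, 97.0]
orientation: [-0.091, -3.14, -0.0]
ft_force: [1.6, 1.9, -2.7]
width: 15.7
grasp_force: 30.0
```

Request:
servo_tool(deltas=[[[0, -12, 0], [0, 0, 0]], [[0, -24, 0], [0, 0, 0]], [[0, -36, 0], [0, 0, 0]], [[0, -48, 0], [0, 0, 0]], [[0, -56, 0], [0, 0, 0]]])

```text
t: 5.17
ee_pos: [636.0, -162.0, 96.8]
orientation: [-0.097, -3.138, -0.026]
ft_force: [8.2, 60.5, 4.9]
width: 24.1
grasp_force: 30.0
```

```bash
python3 pl.py; python3 b.py | grep bar
```

```text
now [ 636.  -162.    96.8] q [-0.27  0.62  1.62  0.02  0.9  -1.8 ] F [ 8.2 60.5  4.9] w 24.1 gf 30.0 t 5.2
toolx [-1.    0.06  0.  ] tooly [0.06 1.   0.02] toolz [-0.    0.02 -1.  ]
top bar 0 [array([0., 0.]), array([0., 0.]), np.float64(0.0)] nan
scene bar 177 [array([ 624.6, -162.1]), array([44.4, 43.4]), np.float64(89.2)] 121.5
  return _methods._mean(a, axis=axis, dtype=dtype,
  ret = ret.dtype.type(ret / rcount)
```

Request:
servo_tool(deltas=[[[0, 6, 0], [0, 0, 0]], [[0, 10, 0], [0, 0, 0]], [[0, 10, 0], [0, 0, 0]]])

```text
t: 5.52
ee_pos: [636.4, -157.4, 96.9]
orientation: [-0.088, -3.139, -0.006]
ft_force: [1.5, 17.1, -0.1]
width: 15.8
grasp_force: 30.0
```

```bash
python3 pl.py; python3 - <<'E'
from h import *
q=get_image("scene");cv2.imwrite("pics/s1.png",cv2.resize(q["frame"][80:330,180:512],None,fx=2.4,fy=2.4,interpolation=cv2.INTER_CUBIC))
E
```

```text
now [ 636.4 -157.4   96.9] q [-0.26  0.62  1.63  0.    0.9  -1.78] F [ 1.5 17.1 -0.1] w 15.8 gf 30.0 t 5.5
toolx [-1.    0.06  0.  ] tooly [0.06 1.   0.  ] toolz [-0.  0. -1.]
```

View pics/s1.png

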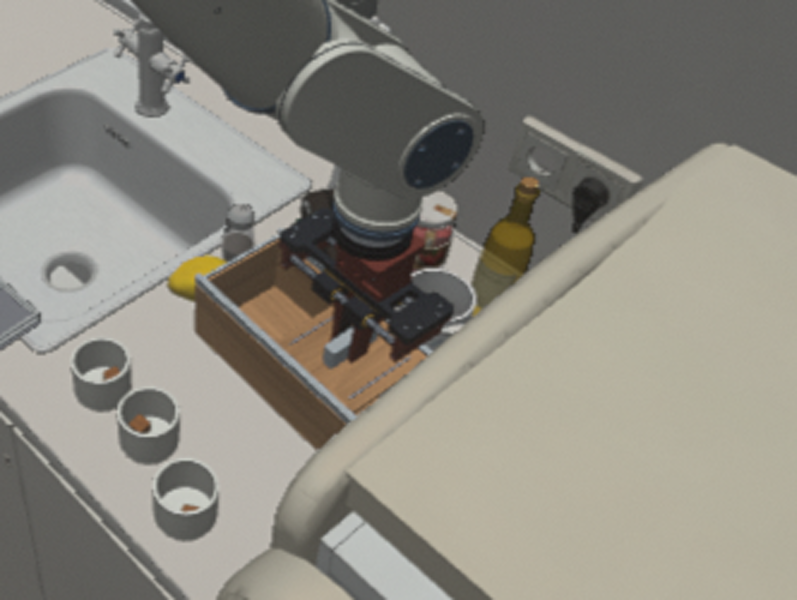

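The box shows the compartment open (crop pixel ~(260,300)) with the bar at the stop. The lid had started about 16 mm ajar, which explains the short travel, so it's now against the open stop. Releasing.

Request:
servo_tool(deltas=[[[0, 1, 0], [0, 0, 0]], [[0, 1, 0], [0, 0, 0]]])

```text
t: 5.73
ee_pos: [636.4, -157.4, 96.9]
orientation: [-0.09, -3.139, -0.006]
ft_force: [2.4, 14.7, -0.5]
width: 15.7
grasp_force: 30.0
```

Request:
servo_tool(deltas=[[[0, 1, 0], [0, 0, 0]], [[0, 1, 0], [0, 0, 0]], [[0, 1, 0], [0, 0, 0]], [[0, 1, 0], [0, 0, 0]], [[0, 1, 0], [0, 0, 0]]], grip=0)

```text
t: 6.15
ee_pos: [636.6, -159.4, 97.2]
orientation: [0.09, 3.14, -0.001]
ft_force: [0.3, -0.5, 0.7]
width: 42.8
grasp_force: 0.0
```

Request:
servo_tool(deltas=[[[0, 0, -30], [0, 0, 0]], [[0, 0, -70], [0, 0, 0]], [[0, 0, -110], [0, 0, 0]], [[0, 0, -150], [0, 0, 0]], [[0, 0, -180], [0, 0, 0]]], grip=-1)

```text
t: 6.57
ee_pos: [637.2, -159.3, 280.9]
orientation: [0.09, 3.137, -0.002]
ft_force: [0.5, 0.1, 0.3]
width: 73.8
grasp_force: 0.0
```

```bash
python3 pl.py 560,0,320,0 560,0,320,0,-60; python3 - <<'E'
from h import *
for n in("top","scene"):
    w=cloud(get_image(n));m=(w[...,2]>110)&(w[...,2]<130)&(w[...,0]>600)&(w[...,0]<690)&(w[...,1]>-260)&(w[...,1]<40)
    print(n,m.sum(),np.percentile(w[m],[2,98],0).round() if m.any() else "")
E
```

```text
now [ 637.2 -159.3  280.9] q [-0.26  0.41  1.5  -0.    1.22 -1.78] F [0.5 0.1 0.3] w 73.8 gf 0.0 t 6.6
toolx [-1.    0.06 -0.  ] tooly [ 0.06  1.   -0.  ] toolz [ 0. -0. -1.]
-> [560.   0. 320.] rows 13
   [33.1, 59.5, -15.2] [0.001, 0.001, 0.582] rows 5
   [60.4, 31.5, -15.2] [0.001, 0.001, 0.582] rows 5
   [40.6, -4.2, -9.1] [0.0, 0.001, 0.349] rows 3
-> [560.   0. 320.] rows 9
   [0.0, 0.0, 0.0] [-0.0, -0.582, -0.0] rows 5
   [0.0, 0.0, 0.0] [-0.0, -0.465, -0.0] rows 4
top 185 [[ 605. -166.  112.]
 [ 671. -150.  127.]]
scene 186 [[ 603. -167.  111.]
 [ 670. -151.  125.]]
```

Request:
servo_tool(deltas=[[[33, 59, -15], [0, 0, 0.58]], [[33, 59, -15], [0, 0, 0.58]], [[33, 59, -15], [0, 0, 0.58]], [[33, 59, -15], [0, 0, 0.58]], [[33, 59, -15], [0, 0, 0.58]]])

```text
t: 7.08
ee_pos: [606.4, -97.6, 291.5]
orientation: [-0.992, -2.98, 0.001]
ft_force: [0.3, 0.0, -0.2]
width: 87.6
grasp_force: 0.0
```

Request:
servo_tool(deltas=[[[60, 31, -15], [0, 0, 0.58]], [[60, 31, -15], [0, 0, 0.58]], [[60, 31, -15], [0, 0, 0.58]], [[60, 31, -15], [0, 0, 0.58]], [[60, 31, -15], [0, 0, 0.58]]])

```text
t: 7.5
ee_pos: [576.7, -37.0, 306.5]
orientation: [-1.803, -2.572, 0.001]
ft_force: [-0.0, 0.7, 0.2]
width: 87.7
grasp_force: 0.0
```

Request:
servo_tool(deltas=[[[40, -4, -9], [0, 0, 0.35]], [[40, -4, -9], [0, 0, 0.35]], [[40, -4, -9], [0, 0, 0.35]], [[40, -4, -9], [0, 0, 0.35]]])

```text
t: 7.83
ee_pos: [559.1, -1.0, 315.5]
orientation: [-2.22, -2.222, 0.001]
ft_force: [0.2, -0.1, 0.1]
width: 87.8
grasp_force: 0.0
```

Request:
servo_tool(deltas=[[[0, 0, 0], [0, -0.58, 0]], [[0, 0, 0], [0, -0.58, 0]], [[0, 0, 0], [0, -0.58, 0]], [[0, 0, 0], [0, -0.58, 0]], [[0, 0, 0], [0, -0.58, 0]]])

```text
t: 8.25
ee_pos: [559.7, -0.7, 315.7]
orientation: [1.879, 1.896, -0.569]
ft_force: [0.2, 0.4, -0.3]
width: 88.1
grasp_force: 0.0
```

Request:
servo_tool(deltas=[[[0, 0, 0], [0, -0.58, 0]], [[0, 0, 0], [0, -0.58, 0]], [[0, 0, 0], [0, -0.58, 0]], [[0, 0, 0], [0, -0.58, 0]], [[0, 0, 0], [0, -0.58, 0]]])

```text
t: 8.67
ee_pos: [559.4, -0.6, 314.6]
orientation: [1.492, 1.509, -0.991]
ft_force: [0.4, -0.7, -0.8]
width: 87.9
grasp_force: 0.0
```

```bash
python3 pl.py
```

```text
now [559.4  -0.6 314.6] q [ 0.45  0.54  1.69 -0.98  1.64  0.77] F [ 0.4 -0.7 -0.8] w 87.9 gf 0.0 t 8.7
toolx [-0.01  0.39 -0.92] tooly [ 1.    0.01 -0.01] toolz [ 0.   -0.92 -0.39]
```

```bash
python3 pl.py G630,-60,250,-30,-85 G630,-60,220,-30,-105
```

```text
now [559.4  -0.6 314.6] q [ 0.45  0.54  1.69 -0.98  1.64  0.77] F [ 0.4 -0.7 -0.8] w 87.9 gf 0.0 t 8.7
toolx [-0.01  0.39 -0.92] tooly [ 1.    0.01 -0.01] toolz [ 0.   -0.92 -0.39]
-> [620.7 -76.1 248.4] rows 6
   [25.6, 50.9, 79.8] [0.43, -0.256, 0.112] rows 5
   [9.8, 14.7, 8.5] [0.086, -0.051, 0.022] rows 1
-> [621.  -75.6 224.8] rows 3
   [23.5, 0.0, 1.5] [-0.0, -0.349, -0.0] rows 3
```

Request:
servo_tool(deltas=[[[5, 10, 16], [0.086, -0.051, 0.022]], [[10, 20, 32], [0.172, -0.1, 0.045]], [[15, 30, 48], [0.26, -0.15, 0.067]], [[20, 40, 64], [0.34, -0.2, 0.09]], [[26, 51, 80], [0.43, -0.256, 0.112]]])

```text
t: 9.08
ee_pos: [611.2, -64.4, 259.1]
orientation: [1.653, 1.062, -1.442]
ft_force: [-0.1, 0.0, 0.9]
width: 87.7
grasp_force: 0.0
```

Request:
servo_tool(deltas=[[[10, 15, 8], [0.086, -0.051, 0.022]], [[10, 15, 8], [0.086, -0.051, 0.022]]])

```text
t: 9.25
ee_pos: [621.8, -80.5, 241.4]
orientation: [1.671, 0.963, -1.537]
ft_force: [-1.0, -1.0, -2.3]
width: 87.8
grasp_force: 0.0
```

Request:
servo_tool(deltas=[[[8, 0, 1], [0, -0.12, 0]], [[16, 0, 1], [0, -0.24, 0]], [[23, 0, 1], [0, -0.35, 0]], [[23, 0, 1], [0, -0.35, 0]]])

```text
t: 9.58
ee_pos: [619.9, -76.1, 219.9]
orientation: [1.331, 0.78, -1.753]
ft_force: [-1.5, -0.7, -0.5]
width: 87.7
grasp_force: 0.0
```

```bash
python3 pl.py
```

```text
now [619.9 -76.1 219.9] q [ 0.22  1.15  1.24 -1.18  2.26  0.84] F [-1.5 -0.7 -0.5] w 87.7 gf 0.0 t 9.6
toolx [-0.14 -0.22 -0.97] tooly [ 0.86 -0.5  -0.01] toolz [-0.48 -0.84  0.26]
```

```bash
python3 pl.py G560,0,230,-30,-50 G449,30.5,140,-30,20 G449,30.5,40,-30,20
```

```text
now [619.9 -76.1 219.9] q [ 0.22  1.15  1.24 -1.18  2.26  0.84] F [-1.5 -0.7 -0.5] w 87.7 gf 0.0 t 9.6
toolx [-0.14 -0.22 -0.97] tooly [ 0.86 -0.5  -0.01] toolz [-0.48 -0.84  0.26]
-> [552.8 -12.4 218. ] rows 9
   [-1.4, -50.0, -11.9] [-0.004, 0.535, 0.007] rows 5
   [3.6, -40.0, -9.0] [-0.003, 0.428, 0.006] rows 4
-> [452.2  36.  122.4] rows 11
   [30.8, -50.6, 30.8] [0.0, 0.555, -0.0] rows 5
   [9.9, -50.6, 42.5] [-0.0, 0.555, -0.0] rows 5
   [-2.8, -10.1, 8.3] [-0.0, 0.111, 0.0] rows 1
-> [452.2  36.   22.4] rows 3
   [-34.2, -0.0, 94.0] [0.0, 0.0, -0.0] rows 3
```

Request:
servo_tool(deltas=[[[-1.4, -50, -12], [0, 0.535, 0]], [[-1.4, -50, -12], [0, 0.535, 0]], [[-1.4, -50, -12], [0, 0.535, 0]], [[-1.4, -50, -12], [0, 0.535, 0]], [[-1.4, -50, -12], [0, 0.535, 0]]])

```text
t: 10.0
ee_pos: [586.6, -38.2, 228.8]
orientation: [1.852, 1.062, -1.366]
ft_force: [1.2, 1.3, 0.6]
width: 87.7
grasp_force: 0.0
```

Request:
servo_tool(deltas=[[[3.6, -40, -9], [0, 0.43, 0]], [[3.6, -40, -9], [0, 0.43, 0]], [[3.6, -40, -9], [0, 0.43, 0]], [[3.6, -40, -9], [0, 0.43, 0]]])

```text
t: 10.33
ee_pos: [555.8, -10.6, 226.1]
orientation: [2.199, 1.265, -0.993]
ft_force: [0.0, -0.5, 0.0]
width: 87.9
grasp_force: 0.0
```

Request:
servo_tool(deltas=[[[31, -50, 31], [0, 0.555, 0]], [[31, -50, 31], [0, 0.555, 0]], [[31, -50, 31], [0, 0.555, 0]], [[31, -50, 31], [0, 0.555, 0]], [[31, -50, 31], [0, 0.555, 0]]])

```text
t: 10.75
ee_pos: [509.8, 10.8, 181.4]
orientation: [2.572, 1.48, -0.383]
ft_force: [1.2, 0.1, 0.1]
width: 88.1
grasp_force: 0.0
```

Request:
servo_tool(deltas=[[[10, -50, 42], [0, 0.555, 0]], [[10, -50, 42], [0, 0.555, 0]], [[10, -50, 42], [0, 0.555, 0]], [[10, -50, 42], [0, 0.555, 0]], [[10, -50, 42], [0, 0.555, 0]]])

```text
t: 11.17
ee_pos: [465.0, 33.3, 137.5]
orientation: [-2.599, -1.496, -0.336]
ft_force: [-0.2, 1.3, -0.4]
width: 87.5
grasp_force: 0.0
```

Request:
servo_tool(deltas=[[[-3, -10, 8], [0, 0.11, 0]], [[-3, -10, 8], [0, 0.11, 0]], [[-3, -10, 8], [0, 0.11, 0]]])

```text
t: 11.42
ee_pos: [454.4, 37.3, 127.7]
orientation: [-2.537, -1.456, -0.462]
ft_force: [-0.8, -0.2, -0.2]
width: 87.7
grasp_force: 0.0
```

```bash
python3 pl.py G449,30.5,40,-30,20; python3 b.py | grep r1; python3 -c "
import cv2;from h import *
p=get_image('top');cv2.imwrite('pics/t2.png',cv2.resize(p['frame'][100:300,150:400],None,fx=2.7,fy=2.7))"
```

```text
now [454.4  37.3 127.7] q [-0.17  0.31  2.18  0.61  0.62 -0.14] F [-0.8 -0.2 -0.2] w 87.7 gf 0.0 t 11.4
toolx [0.47 0.81 0.35] tooly [ 0.86 -0.5  -0.  ] toolz [ 0.18  0.31 -0.94]
-> [452.2  36.   22.4] rows 3
   [-39.3, -1.2, 97.7] [0.001, -0.012, -0.005] rows 3
top r1 55 [array([456.,  41.]), array([39.2, 63. ]), np.float64(59.6)] 55.6
scene r1 160 [array([448.6,  31.4]), array([65.9, 63.3]), np.float64(50.8)] 54.4
  return _methods._mean(a, axis=axis, dtype=dtype,
  ret = ret.dtype.type(ret / rcount)
```

View pics/t2.png

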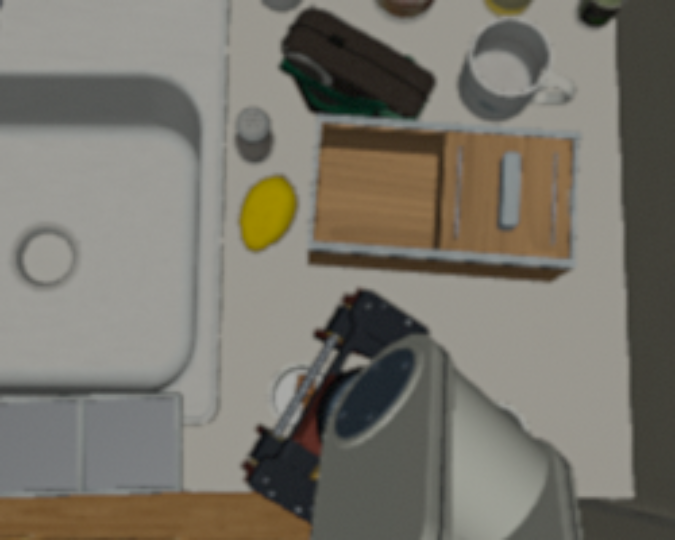

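The lid is fully open, with the compartment clear at crop pixels (318–440, 130–245). The gripper stands over r1 at (295,395). Descending and gripping.

Request:
servo_tool(deltas=[[[-13, 0, 32], [0, -0.012, 0]], [[-26, -1, 65], [0, -0.012, 0]], [[-39, -1, 98], [0, -0.012, 0]], [[-39, -1, 98], [0, -0.012, 0]], [[-39, -1, 98], [0, -0.012, 0]]])

```text
t: 11.98
ee_pos: [453.8, 37.8, 21.4]
orientation: [-2.542, -1.462, -0.442]
ft_force: [0.2, -0.0, 0.1]
width: 87.5
grasp_force: 0.0
```

Request:
servo_tool(deltas=[[[0, 0, 0], [0, 0, 0]], [[0, 0, 0], [0, 0, 0]], [[0, 0, 0], [0, 0, 0]], [[0, 0, 0], [0, 0, 0]], [[0, 0, 0], [0, 0, 0]]], grip=1)

```text
t: 12.4
ee_pos: [455.8, 37.0, 24.7]
orientation: [-2.544, -1.464, -0.453]
ft_force: [-2.2, -1.7, 14.8]
width: 64.1
grasp_force: 30.0
```

```bash
python3 pl.py G449,30.5,110,-30,20 G540,0,250,-30,20 G625,-60,235,-30,-60 G625,-60,220,-30,-105
```

```text
now [455.8  37.   24.7] q [-0.16  0.55  2.21  0.92  0.41 -0.5 ] F [-2.2 -1.7 14.8] w 64.1 gf 30.0 t 12.4
toolx [0.47 0.81 0.34] tooly [ 0.86 -0.5   0.  ] toolz [ 0.18  0.3  -0.94]
-> [452.2  36.   92.4] rows 2
   [20.8, -2.5, -64.5] [0.004, -0.002, -0.002] rows 2
-> [543.2   5.5 232.4] rows 5
   [65.8, 94.1, -125.0] [0.0, 0.0, 0.0] rows 5
-> [616.9 -74.  225.6] rows 12
   [-13.5, 43.2, -1.9] [0.0, -0.582, -0.0] rows 5
   [-12.3, 43.2, 5.8] [0.0, -0.582, -0.0] rows 5
   [-2.8, 17.3, 4.7] [0.0, -0.233, 0.0] rows 2
-> [616.  -75.6 224.8] rows 7
   [-0.2, 0.0, 1.4] [0.0, -0.561, 0.0] rows 5
   [0.3, -0.0, 0.5] [-0.0, -0.224, -0.0] rows 2
```

Request:
servo_tool(deltas=[[[7, 0, -21], [0, 0, 0]], [[14, -1, -43], [0, 0, 0]], [[21, -2, -64], [0, 0, 0]], [[21, -2, -64], [0, 0, 0]]])

```text
t: 12.73
ee_pos: [453.9, 35.5, 93.8]
orientation: [-2.546, -1.466, -0.456]
ft_force: [0.6, -0.2, -3.3]
width: 64.2
grasp_force: 30.0
```

Request:
servo_tool(deltas=[[[13, 19, -25], [0, 0, 0]], [[26, 38, -50], [0, 0, 0]], [[39, 57, -75], [0, 0, 0]], [[52, 75, -100], [0, 0, 0]], [[66, 94, -125], [0, 0, 0]]])

```text
t: 13.15
ee_pos: [543.0, 5.2, 231.3]
orientation: [-2.544, -1.463, -0.448]
ft_force: [0.1, 0.2, -3.0]
width: 63.9
grasp_force: 30.0
```

```bash
python3 pl.py  G620,-60,240,-30,-60 G620,-60,220,-30,-105;python3 -c "
import cv2;from h import *
p=get_image('scene');cv2.imwrite('pics/t3.png',cv2.resize(p['frame'][80:330,180:480],None,fx=2.4,fy=2.4))"
```

```text
now [543.    5.2 231.3] q [-0.2   0.25  1.92  0.42  0.9   0.08] F [ 0.1  0.2 -3. ] w 63.9 gf 30.0 t 13.2
toolx [0.47 0.81 0.34] tooly [ 0.86 -0.5   0.  ] toolz [ 0.17  0.29 -0.94]
-> [611.9 -74.  230.6] rows 12
   [-13.3, 41.4, -4.5] [-0.0, -0.582, -0.001] rows 5
   [-13.7, 41.4, 3.6] [-0.0, -0.582, -0.001] rows 5
   [-3.8, 16.6, 4.2] [-0.0, -0.233, -0.001] rows 2
-> [611.  -75.6 224.8] rows 7
   [2.9, 0.0, 3.2] [-0.0, -0.561, 0.0] rows 5
   [1.7, -0.0, 0.5] [0.0, -0.224, -0.0] rows 2
```

View pics/t3.png

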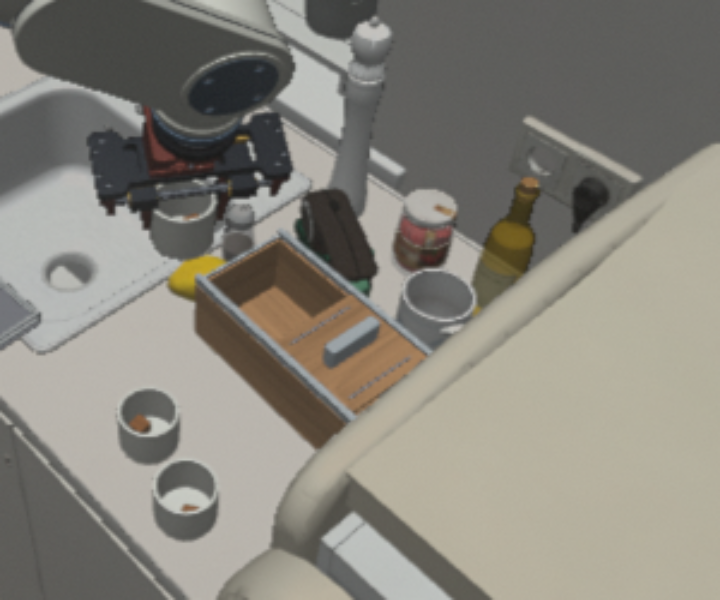

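```bash
python3 pl.py  G625,-58,235,-30,-60 G632,-62,215,-30,-105
```

```text
now [550.1   3.6 237.7] q [-0.2   0.25  1.9   0.42  0.91  0.08] F [ 6.6 -1.2  3.6] w 64.3 gf 30.0 t 13.2
toolx [0.47 0.81 0.35] tooly [ 0.86 -0.5   0.01] toolz [ 0.18  0.29 -0.94]
-> [616.9 -72.  225.6] rows 12
   [-14.3, 39.9, 0.6] [0.004, -0.583, -0.004] rows 5
   [-11.8, 39.8, 8.2] [0.004, -0.583, -0.004] rows 5
   [-2.2, 15.9, 5.3] [0.002, -0.233, -0.002] rows 2
-> [623.  -77.6 219.8] rows 7
   [2.9, 5.8, 3.2] [-0.0, -0.561, 0.0] rows 5
   [1.7, 2.3, 0.5] [-0.0, -0.224, 0.0] rows 2
```

Request:
servo_tool(deltas=[[[-3, 8, 0], [0, -0.117, 0]], [[-6, 16, 0], [0, -0.234, 0]], [[-9, 24, 0], [0, -0.35, 0]], [[-12, 32, 0], [0, -0.467, 0]], [[-14, 40, 0], [0, -0.583, 0]]])

```text
t: 13.62
ee_pos: [571.3, -26.2, 225.7]
orientation: [2.605, 1.498, -0.31]
ft_force: [0.5, 0.6, -2.9]
width: 64.3
grasp_force: 30.0
```

Request:
servo_tool(deltas=[[[-3, 8, 2], [0, -0.117, 0]], [[-5, 16, 3], [0, -0.234, 0]], [[-7, 24, 5], [0, -0.35, 0]], [[-10, 32, 7], [0, -0.467, 0]], [[-12, 40, 8], [0, -0.583, 0]]])

```text
t: 14.03
ee_pos: [599.1, -57.2, 219.6]
orientation: [2.222, 1.28, -0.967]
ft_force: [0.9, -0.0, -2.8]
width: 64.1
grasp_force: 30.0
```

Request:
servo_tool(deltas=[[[-2, 16, 5], [0, -0.117, 0]], [[-2, 16, 5], [0, -0.233, 0]], [[-2, 18, 6], [0, -0.3, 0]], [[-2, 20, 7], [0, -0.36, 0]], [[-2, 22, 7], [0, -0.42, 0]]])

```text
t: 14.45
ee_pos: [614.1, -74.1, 214.8]
orientation: [1.882, 1.087, -1.345]
ft_force: [0.1, -0.3, -2.6]
width: 64.2
grasp_force: 30.0
```

```bash
python3 pl.py G632,-62,215,-30,-105
```

```text
now [614.1 -74.1 214.8] q [ 0.22  0.89  1.32 -0.83  1.9   0.89] F [ 0.1 -0.3 -2.6] w 64.2 gf 30.0 t 14.4
toolx [ 0.16  0.28 -0.95] tooly [ 0.86 -0.5  -0.  ] toolz [-0.48 -0.82 -0.33]
-> [623.  -77.6 219.8] rows 6
   [-3.6, 7.9, -2.5] [-0.002, -0.495, 0.003] rows 5
   [-0.9, 1.6, -0.1] [-0.0, -0.099, 0.001] rows 1
```

Request:
servo_tool(deltas=[[[-1, 3, -1], [0, -0.08, 0]], [[-2, 5, -1], [0, -0.16, 0]], [[-2, 8, -2], [0, -0.24, 0]], [[-3, 9, -2], [0, -0.32, 0]], [[-3, 9, -2], [0, -0.4, 0]]])

```text
t: 14.87
ee_pos: [622.7, -78.1, 219.1]
orientation: [1.521, 0.878, -1.631]
ft_force: [-0.1, 0.1, -2.2]
width: 64.4
grasp_force: 30.0
```

Request:
servo_tool(deltas=[[[-1, 0, 0], [0, -0.06, 0]], [[-1, 0, 0], [0, -0.12, 0]], [[-1, 0, 0], [0, -0.19, 0]], [[-1, 0, 0], [0, -0.19, 0]], [[-1, 0, 0], [0, -0.19, 0]]])

```text
t: 15.28
ee_pos: [622.1, -78.7, 219.4]
orientation: [1.343, 0.776, -1.743]
ft_force: [-0.0, 0.2, -1.6]
width: 64.2
grasp_force: 30.0
```

Request:
servo_tool(deltas=[[[0, 0, 0], [0, 0, 0]], [[0, 0, 0], [0, 0, 0]], [[0, 0, 0], [0, 0, 0]], [[0, 0, 0], [0, 0, 0]], [[0, 0, 0], [0, 0, 0]]])

```text
t: 15.7
ee_pos: [622.8, -78.1, 222.1]
orientation: [1.344, 0.772, -1.739]
ft_force: [1.1, -0.2, -1.5]
width: 64.1
grasp_force: 30.0
```

```bash
python3 pl.py ; cat > k.py <<'E'
from h import *
import sys
p=get_image("scene");q=get_image("top")
for n,P in(("scene",p),("top",q)):
    w=cloud(P)
    for r in finder.silhouettes("caramel_1",P):
        x=w[r["mask"]];x=x[np.isfinite(x[:,0])]
        if len(x): print(n,round(r["score"],2),np.median(x,0).round())
a=p["frame"][100:330,200:480];b=q["frame"][110:300,190:400]
a=cv2.resize(a,(400,329));b=cv2.resize(b,(400,362))
o=np.zeros((362,800,3),np.uint8);o[:329,:400]=a;o[:,400:]=b
cv2.imwrite("pics/"+sys.argv[1],o)
E
python3 k.py k1.png
```

```text
now [622.8 -78.1 222.1] q [ 0.21  1.14  1.23 -1.18  2.26  0.84] F [ 1.1 -0.2 -1.5] w 64.1 gf 30.0 t 15.7
toolx [-0.13 -0.22 -0.97] tooly [ 0.86 -0.5   0.  ] toolz [-0.49 -0.84  0.25]
scene 0.46 [444. -47.  22.]
top 0.6 [ 411. -161.   23.]
top 0.51 [639.   5.  25.]
top 0.4 [443. -44.  22.]
top 0.38 [ 622. -138.   93.]
```

View pics/k1.png

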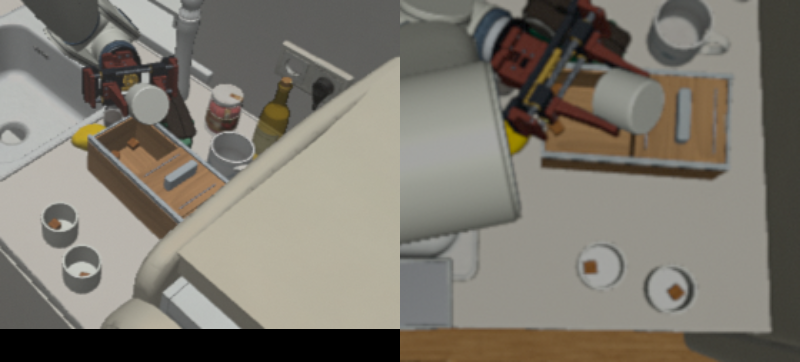

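Two caramel-coloured spots lie in the compartment near its +y end (left half, about (133,145)), and none are outside. The ramekin is upside down. Next I take it upright to the far rack pocket.

```bash
python3 pl.py G590,-10,250,-30,-60 G450,250,220,2.6,20 G394,388.6,130,2.6,20 G394,388.6,56,2.6,20
```

```text
now [622.7 -78.2 221.6] q [ 0.21  1.14  1.23 -1.18  2.26  0.84] F [-0.4 -0.7 -1.1] w 64.1 gf 30.0 t 15.9
toolx [-0.13 -0.22 -0.97] tooly [ 0.86 -0.5   0.  ] toolz [-0.49 -0.84  0.25]
-> [581.9 -24.  240.6] rows 7
   [-17.9, -44.6, -14.7] [-0.002, 0.557, -0.001] rows 5
   [-3.0, -17.8, -8.8] [-0.001, 0.223, -0.0] rows 2
-> [449.7 256.4 202.4] rows 13
   [46.7, -98.0, -51.5] [-0.081, 0.521, -0.223] rows 5
   [87.1, -79.5, -23.1] [-0.081, 0.521, -0.223] rows 5
   [61.8, -34.6, 13.3] [-0.049, 0.313, -0.134] rows 3
-> [393.7 395.  112.4] rows 5
   [101.7, -49.7, 132.8] [0.0, 0.0, -0.0] rows 5
-> [393.7 395.   38.4] rows 2
   [-25.3, -0.0, 69.5] [-0.0, -0.0, 0.0] rows 2
```

Request:
servo_tool(deltas=[[[-18, -45, -15], [0, 0.557, 0]], [[-18, -45, -15], [0, 0.557, 0]], [[-18, -45, -15], [0, 0.557, 0]], [[-18, -45, -15], [0, 0.557, 0]], [[-18, -45, -15], [0, 0.557, 0]]])

```text
t: 16.32
ee_pos: [594.5, -38.0, 237.4]
orientation: [1.864, 1.069, -1.356]
ft_force: [0.9, -0.1, -1.4]
width: 64.3
grasp_force: 30.0
```

Request:
servo_tool(deltas=[[[-3, -18, -9], [0, 0.223, 0]], [[-3, -18, -9], [0, 0.223, 0]]])

```text
t: 16.48
ee_pos: [581.0, -21.0, 241.3]
orientation: [2.049, 1.18, -1.174]
ft_force: [1.2, 0.1, -2.1]
width: 64.5
grasp_force: 30.0
```

Request:
servo_tool(deltas=[[[47, -98, -51], [-0.081, 0.521, -0.223]], [[47, -98, -51], [-0.081, 0.521, -0.223]], [[47, -98, -51], [-0.081, 0.521, -0.223]], [[47, -98, -51], [-0.081, 0.521, -0.223]], [[47, -98, -51], [-0.081, 0.521, -0.223]]])

```text
t: 16.9
ee_pos: [530.4, 86.2, 226.7]
orientation: [2.273, 1.706, -0.675]
ft_force: [0.9, -1.3, -1.5]
width: 64.2
grasp_force: 30.0
```

Request:
servo_tool(deltas=[[[87, -79, -23], [-0.081, 0.521, -0.223]], [[87, -79, -23], [-0.081, 0.521, -0.223]], [[87, -79, -23], [-0.081, 0.521, -0.223]], [[87, -79, -23], [-0.081, 0.521, -0.223]], [[87, -79, -23], [-0.081, 0.521, -0.223]]])

```text
t: 17.32
ee_pos: [479.4, 193.1, 211.2]
orientation: [-2.248, -2.084, 0.035]
ft_force: [-0.9, -0.4, -1.9]
width: 63.8
grasp_force: 30.0
```

Request:
servo_tool(deltas=[[[62, -35, 13], [-0.049, 0.313, -0.134]], [[62, -35, 13], [-0.049, 0.313, -0.134]], [[62, -35, 13], [-0.049, 0.313, -0.134]], [[62, -35, 13], [-0.049, 0.313, -0.134]]])

```text
t: 17.65
ee_pos: [447.7, 256.0, 201.0]
orientation: [-1.982, -2.072, -0.348]
ft_force: [-0.3, -0.2, -2.5]
width: 64.2
grasp_force: 30.0
```

```bash
python3 pl.py G394,388.6,120,2.6,20 G394,388.6,56,2.6,20; cat > s.py <<'E'
from h import *
# state of ramekins + caramels, both views
for n in("top","scene"):
    P=get_image(n);w=cloud(P)
    for r in finder.search_frame("caramel_1",P):
        c=(np.array(r["rect"])*[512,384,512,384]);print(n,"car",round(r["score"],2),w[int(c[1]),int(c[0])].round())
    for r in finder.silhouettes("ramekin_a",P):
        x=w[r["mask"]];x=x[np.isfinite(x[:,0])]
        if r["score"]<.4 or len(x)<20: continue
        hi=np.percentile(x[:,2],97);t=x[x[:,2]>hi-8];rc=cv2.minAreaRect(t[:,:2].astype(np.float32))
        print(n,"ram",round(r["score"],2),"rim",np.round(rc[0],1),np.round(rc[1]),"z",hi.round(1))
E
python3 s.py
```

```text
now [447.7 256.  201. ] q [ 0.29  0.26  1.98  0.45  0.86 -0.04] F [-0.3 -0.2 -2.5] w 64.2 gf 30.0 t 17.6
toolx [-0.04  0.94  0.34] tooly [ 1.    0.04 -0.  ] toolz [-0.02  0.34 -0.94]
-> [393.7 395.  102.4] rows 5
   [98.9, -47.6, 141.1] [-0.002, -0.001, -0.002] rows 5
-> [393.7 395.   38.4] rows 2
   [-21.9, 0.0, 60.1] [0.0, -0.0, 0.0] rows 2
top car 0.56 [445. -42.  26.]
top car 0.48 [ 411. -154.   23.]
top ram 0.94 rim [ 414.6 -150.3] [63. 63.] z 57.5
top ram 0.63 rim [445.8 -57.6] [63. 62.] z 57.3
scene car 0.54 [442. -38.  22.]
scene car 0.52 [452. -50.  17.]
scene car 0.42 [695.   8.  22.]
scene ram 0.96 rim [455.6 231.2] [64. 34.] z 233.6
scene ram 0.94 rim [ 414.  -150.2] [64. 64.] z 56.6
scene ram 0.89 rim [444.1 -57.4] [63. 64.] z 57.0
```

Request:
servo_tool(deltas=[[[20, -10, 28], [0, 0, 0]], [[40, -19, 56], [0, 0, 0]], [[60, -29, 85], [0, 0, 0]], [[80, -38, 113], [0, 0, 0]], [[99, -48, 141], [0, 0, 0]]])

```text
t: 18.37
ee_pos: [396.4, 398.1, 102.6]
orientation: [-1.986, -2.072, -0.35]
ft_force: [1.0, -0.3, -2.1]
width: 64.1
grasp_force: 30.0
```

Request:
servo_tool(deltas=[[[-6, 0, 16], [0, 0, 0]], [[-11, 0, 32], [0, 0, 0]], [[-16, 0, 46], [0, 0, 0]], [[-19, 0, 53], [0, 0, 0]], [[-19, 0, 53], [0, 0, 0]]])

```text
t: 18.78
ee_pos: [395.7, 396.4, 45.3]
orientation: [-1.986, -2.071, -0.345]
ft_force: [-0.3, -0.1, -2.2]
width: 64.3
grasp_force: 30.0
```

```bash
python3 pl.py G394,388.6,55.5,2.6,20; python3 s.py | grep ram
```

```text
now [395.7 396.4  45.3] q [ 0.6   0.57  2.01  0.69  0.47 -0.04] F [-0.3 -0.1 -2.2] w 64.3 gf 30.0 t 18.8
toolx [-0.04  0.94  0.34] tooly [ 1.    0.04 -0.  ] toolz [-0.02  0.34 -0.94]
-> [393.7 395.   37.9] rows 1
   [-3.7, -2.0, 6.5] [-0.001, 0.002, -0.003] rows 1
top ram 0.81 rim [ 414.6 -150.4] [63. 63.] z 57.8
top ram 0.62 rim [445.7 -57.6] [64. 62.] z 57.7
scene ram 0.93 rim [444.3 -56.3] [63. 66.] z 57.3
scene ram 0.57 rim [ 413.6 -149.9] [64. 65.] z 57.1
scene ram 0.56 rim [400.8 370.6] [61. 31.] z 79.2
```

Request:
servo_tool(deltas=[[[-2, -2, 3], [0, 0, 0]], [[-4, -2, 8], [0, 0, 0]], [[-4, -2, 8], [0, 0, 0]]])

```text
t: 19.33
ee_pos: [394.0, 394.9, 37.4]
orientation: [-1.986, -2.071, -0.348]
ft_force: [0.0, 0.2, -2.5]
width: 64.0
grasp_force: 30.0
```

Request:
servo_tool(deltas=[[[0, 0, 0], [0, 0, 0]], [[0, 0, 0], [0, 0, 0]], [[0, 0, 0], [0, 0, 0]], [[0, 0, 0], [0, 0, 0]]], grip=-0.8)

```text
t: 19.67
ee_pos: [394.7, 395.5, 38.2]
orientation: [-1.986, -2.071, -0.35]
ft_force: [0.3, -0.7, -0.9]
width: 78.7
grasp_force: 0.0
```

```bash
python3 pl.py G394,388.6,150,2.6,20 G446,-57.5,200,-30,20 G445,-57.5,110,-30,20
```

```text
now [394.7 395.5  38.2] q [ 0.6   0.58  2.02  0.72  0.46 -0.07] F [ 0.3 -0.7 -0.9] w 78.7 gf 0.0 t 19.7
toolx [-0.04  0.94  0.34] tooly [1.   0.04 0.  ] toolz [-0.01  0.34 -0.94]
-> [393.7 395.  132.4] rows 3
   [31.7, -1.0, -88.7] [0.001, 0.001, -0.003] rows 3
-> [449.2 -52.  182.4] rows 12
   [-168.7, 14.6, -83.6] [-0.081, 0.0, 0.223] rows 5
   [-160.5, 58.2, -80.6] [-0.081, 0.0, 0.223] rows 5
   [-57.2, 39.4, -29.7] [-0.032, 0.0, 0.089] rows 2
-> [448.2 -52.   92.4] rows 3
   [-31.3, -0.9, 84.4] [0.0, -0.0, -0.0] rows 3
```

Request:
servo_tool(deltas=[[[11, 0, -30], [0, 0, 0]], [[22, -1, -60], [0, 0, 0]], [[32, -1, -89], [0, 0, 0]], [[32, -1, -89], [0, 0, 0]]], grip=-1)

```text
t: 20.0
ee_pos: [396.3, 396.9, 138.1]
orientation: [-1.985, -2.073, -0.362]
ft_force: [0.2, -0.1, -0.2]
width: 88.0
grasp_force: 0.0
```

Request:
servo_tool(deltas=[[[-169, 15, -84], [-0.081, 0, 0.223]], [[-169, 15, -84], [-0.081, 0, 0.223]], [[-169, 15, -84], [-0.081, 0, 0.223]], [[-169, 15, -84], [-0.081, 0, 0.223]], [[-169, 15, -84], [-0.081, 0, 0.223]]])

```text
t: 20.42
ee_pos: [416.1, 205.6, 154.1]
orientation: [-2.237, -1.837, -0.394]
ft_force: [0.8, 1.0, -0.7]
width: 87.4
grasp_force: 0.0
```

Request:
servo_tool(deltas=[[[-160, 58, -81], [-0.081, 0, 0.223]], [[-160, 58, -81], [-0.081, 0, 0.223]], [[-160, 58, -81], [-0.081, 0, 0.223]], [[-160, 58, -81], [-0.081, 0, 0.223]], [[-160, 58, -81], [-0.081, 0, 0.223]]])

```text
t: 20.83
ee_pos: [439.5, 19.1, 176.0]
orientation: [-2.465, -1.574, -0.436]
ft_force: [0.4, -0.3, 0.5]
width: 88.0
grasp_force: 0.0
```

Request:
servo_tool(deltas=[[[-57, 39, -30], [-0.032, 0, 0.089]], [[-57, 39, -30], [-0.032, 0, 0.089]], [[-57, 39, -30], [-0.032, 0, 0.089]], [[-57, 39, -30], [-0.032, 0, 0.089]]])

```text
t: 21.17
ee_pos: [447.8, -53.5, 184.2]
orientation: [-2.547, -1.459, -0.449]
ft_force: [-0.5, -0.6, 0.1]
width: 87.8
grasp_force: 0.0
```

```bash
python3 s.py; python3 pl.py G445,-57.5,110,-30,20 G445,-57.5,40,-30,20; python3 k.py k2.png
```

```text
top car 0.43 [443. -47.  20.]
top car 0.21 [624.  64.  53.]
top ram 0.8 rim [445.7 -55.3] [64. 58.] z 57.6
top ram 0.67 rim [393.9 383.4] [65. 64.] z 68.7
scene car 0.63 [697.  10.  24.]
scene car 0.61 [442. -37.  21.]
scene ram 0.8 rim [394.3 386.2] [66. 64.] z 69.4
scene ram 0.71 rim [444.5 -55.9] [66. 63.] z 57.1
scene ram 0.6 rim [ 413.8 -150.8] [64. 63.] z 57.4
now [447.1 -50.7 184. ] q [-0.37  0.21  2.11  0.48  0.82 -0.18] F [-0.3 -0.1 -1.3] w 87.7 gf 0.0 t 21.5
toolx [0.47 0.81 0.34] tooly [ 0.87 -0.5  -0.  ] toolz [ 0.17  0.3  -0.94]
-> [448.2 -52.   92.4] rows 3
   [-31.8, 1.7, 85.9] [-0.0, 0.001, -0.002] rows 3
-> [448.2 -52.   22.4] rows 2
   [-23.9, -0.0, 65.8] [0.0, -0.0, 0.0] rows 2
scene 0.53 [693.   4.  23.]
scene 0.38 [441. -44.  22.]
scene 0.36 [ 797. -161.   70.]
top 0.41 [642.   5.  25.]
```

View pics/k2.png

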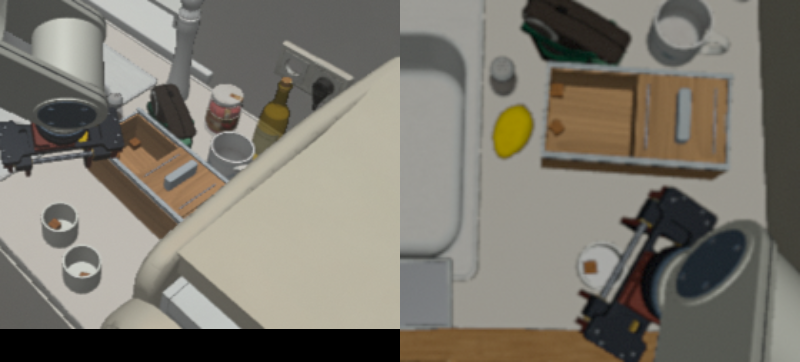

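Both caramels are in the box, at the left end (557,90) and (557,127). The first ramekin stands empty in its pocket, with its rim at 68 mm as expected. Now taking r2.

Request:
servo_tool(deltas=[[[-10, 1, 28], [0, 0, 0]], [[-20, 1, 56], [0, 0, 0]], [[-32, 1, 86], [0, 0, 0]], [[-44, 1, 119], [0, 0, 0]], [[-56, 1, 150], [0, 0, 0]]])

```text
t: 22.08
ee_pos: [447.7, -53.7, 22.8]
orientation: [-2.545, -1.465, -0.447]
ft_force: [1.4, -0.3, -0.5]
width: 87.7
grasp_force: 0.0
```

Request:
servo_tool(deltas=[[[0, 0, 0], [0, 0, 0]], [[0, 0, 0], [0, 0, 0]], [[0, 0, 0], [0, 0, 0]]])

```text
t: 22.33
ee_pos: [448.2, -53.6, 25.3]
orientation: [-2.544, -1.464, -0.448]
ft_force: [0.0, -0.9, 0.5]
width: 87.9
grasp_force: 0.0
```

```bash
python3 pl.py G445,-57.5,40,-30,20
```

```text
now [448.2 -53.6  25.3] q [-0.38  0.55  2.17  0.79  0.49 -0.57] F [ 0.  -0.9  0.5] w 87.9 gf 0.0 t 22.3
toolx [0.47 0.81 0.34] tooly [ 0.86 -0.5   0.  ] toolz [ 0.17  0.3  -0.94]
-> [448.2 -52.   22.4] rows 1
   [0.4, -0.8, 3.2] [0.002, 0.0, -0.003] rows 1
```

Request:
servo_tool(deltas=[[[0, -1, 2], [0, 0, 0]], [[0, -1, 2], [0, 0, 0]], [[0, -1, 2], [0, 0, 0]], [[0, -1, 2], [0, 0, 0]], [[0, -1, 2], [0, 0, 0]]], grip=1)

```text
t: 22.75
ee_pos: [447.8, -52.7, 23.5]
orientation: [-2.544, -1.464, -0.45]
ft_force: [-2.3, -1.3, 12.6]
width: 64.4
grasp_force: 30.0
```

```bash
python3 pl.py G450,-55,120,-30,20  G540,0,255,-30,20 G618,-70,235,-30,-60 G628,-78,215,-30,-72 G628,-78,215,-30,-105
```

```text
now [447.8 -52.7  23.5] q [-0.38  0.56  2.18  0.8   0.49 -0.58] F [-2.3 -1.3 12.6] w 64.4 gf 30.0 t 22.8
toolx [0.47 0.81 0.34] tooly [ 0.86 -0.5   0.  ] toolz [ 0.17  0.29 -0.94]
-> [453.2 -49.5 102.4] rows 3
   [32.2, 3.2, -72.3] [0.003, 0.0, -0.002] rows 3
-> [543.2   5.5 237.4] rows 5
   [133.2, 50.4, -95.2] [0.0, 0.0, 0.0] rows 5
-> [609.9 -84.  225.6] rows 12
   [-19.0, 42.7, -1.7] [0.0, -0.582, -0.0] rows 5
   [-16.8, 42.7, 9.0] [0.0, -0.582, -0.0] rows 5
   [-3.6, 17.1, 6.7] [-0.0, -0.233, 0.0] rows 2
-> [619.1 -93.4 209.2] rows 2
   [12.5, 12.7, 11.3] [0.0, -0.209, -0.0] rows 2
-> [619.  -93.6 219.8] rows 5
   [-10.2, -0.0, -3.0] [0.0, -0.576, 0.0] rows 5
```

Request:
servo_tool(deltas=[[[11, 1, -24], [0, 0, 0]], [[22, 2, -48], [0, 0, 0]], [[32, 3, -72], [0, 0, 0]], [[32, 3, -72], [0, 0, 0]]])

```text
t: 23.08
ee_pos: [454.8, -50.1, 104.7]
orientation: [-2.547, -1.467, -0.454]
ft_force: [0.2, -0.1, -1.7]
width: 64.3
grasp_force: 30.0
```

Request:
servo_tool(deltas=[[[27, 10, -19], [0, 0, 0]], [[54, 20, -38], [0, 0, 0]], [[80, 30, -57], [0, 0, 0]], [[107, 40, -76], [0, 0, 0]], [[133, 50, -95], [0, 0, 0]]])

```text
t: 23.5
ee_pos: [542.3, 6.3, 236.2]
orientation: [-2.543, -1.463, -0.446]
ft_force: [0.3, -0.1, -2.2]
width: 64.4
grasp_force: 30.0
```

Request:
servo_tool(deltas=[[[-4, 9, 0], [0, -0.117, 0]], [[-8, 17, 0], [0, -0.234, 0]], [[-12, 26, 0], [0, -0.35, 0]], [[-16, 34, 0], [0, -0.467, 0]], [[-19, 43, -2], [0, -0.583, 0]]])

```text
t: 23.92
ee_pos: [570.1, -32.1, 230.6]
orientation: [2.605, 1.499, -0.314]
ft_force: [-0.4, -0.5, -3.0]
width: 64.0
grasp_force: 30.0
```

Request:
servo_tool(deltas=[[[-4, 9, 2], [0, -0.117, 0]], [[-7, 17, 4], [0, -0.234, 0]], [[-10, 26, 6], [0, -0.35, 0]], [[-13, 34, 8], [0, -0.467, 0]], [[-17, 43, 9], [0, -0.583, 0]]])

```text
t: 24.33
ee_pos: [598.1, -69.1, 225.0]
orientation: [2.221, 1.281, -0.969]
ft_force: [0.1, -0.4, -2.8]
width: 64.6
grasp_force: 30.0
```

Request:
servo_tool(deltas=[[[-2, 8, 3], [0, -0.117, 0]], [[-4, 17, 7], [0, -0.233, 0]], [[3, 24, 12], [0, -0.3, 0]], [[6, 29, 16], [0, -0.37, 0]], [[6, 29, 16], [0, -0.43, 0]]])

```text
t: 24.75
ee_pos: [618.8, -91.1, 207.1]
orientation: [1.872, 1.082, -1.357]
ft_force: [-0.3, 0.1, -2.9]
width: 64.2
grasp_force: 30.0
```

```bash
python3 pl.py G628,-78,215,-30,-105
```

```text
now [618.8 -91.1 207.1] q [ 0.19  0.91  1.31 -0.85  1.89  0.88] F [-0.3  0.1 -2.9] w 64.2 gf 30.0 t 24.8
toolx [ 0.15  0.27 -0.95] tooly [ 0.86 -0.5  -0.01] toolz [-0.48 -0.82 -0.31]
-> [619.  -93.6 219.8] rows 5
   [-12.7, 1.4, -2.0] [-0.003, -0.581, 0.005] rows 5
```

Request:
servo_tool(deltas=[[[-2, 1, 0], [0, -0.08, 0]], [[-4, 1, -1], [0, -0.16, 0]], [[-6, 1, -1], [0, -0.24, 0]], [[-8, 1, -1], [0, -0.32, 0]], [[-9, 1, -2], [0, -0.39, 0]]])

```text
t: 25.17
ee_pos: [619.0, -92.2, 217.9]
orientation: [1.519, 0.879, -1.634]
ft_force: [-0.9, -0.5, -2.5]
width: 64.1
grasp_force: 30.0
```

Request:
servo_tool(deltas=[[[-1, 0, 0], [0, -0.06, 0]], [[-2, 0, 0], [0, -0.12, 0]], [[-3, 0, 0], [0, -0.19, 0]], [[-3, 0, 0], [0, -0.19, 0]], [[-3, 0, 0], [0, -0.19, 0]]])

```text
t: 25.58
ee_pos: [619.0, -92.5, 220.6]
orientation: [1.342, 0.776, -1.744]
ft_force: [0.3, 0.0, -2.0]
width: 63.8
grasp_force: 30.0
```

Request:
servo_tool(deltas=[[[0, 0, 0], [0, 0, 0]], [[0, 0, 0], [0, 0, 0]], [[0, 0, 0], [0, 0, 0]], [[0, 0, 0], [0, 0, 0]], [[0, 0, 0], [0, 0, 0]]])

```text
t: 26.0
ee_pos: [619.8, -92.0, 223.5]
orientation: [1.344, 0.772, -1.74]
ft_force: [0.4, 0.2, -1.8]
width: 64.5
grasp_force: 30.0
```

```bash
python3 pl.py G590,-10,250,-30,-60 G450,200,210,2.6,20 G398.5,291,120,2.6,20 G398.5,291,63,2.6,20; python3 s.py
```

```text
now [619.8 -92.  223.5] q [ 0.2   1.13  1.25 -1.19  2.25  0.85] F [ 0.4  0.2 -1.8] w 64.5 gf 30.0 t 26.0
toolx [-0.13 -0.22 -0.97] tooly [ 0.86 -0.5   0.  ] toolz [-0.49 -0.84  0.25]
-> [581.9 -24.  240.6] rows 7
   [-19.1, -47.8, -24.3] [-0.002, 0.557, -0.001] rows 5
   [-1.3, -19.1, -12.3] [-0.001, 0.223, -0.0] rows 2
-> [449.7 206.4 192.4] rows 13
   [41.7, -88.3, -35.2] [-0.081, 0.521, -0.223] rows 5
   [72.7, -73.3, -11.2] [-0.081, 0.521, -0.223] rows 5
   [50.2, -33.6, 15.2] [-0.049, 0.313, -0.134] rows 3
-> [398.2 297.4 102.4] rows 4
   [56.8, -47.3, 116.5] [0.0, 0.0, 0.0] rows 4
-> [398.2 297.4  45.4] rows 2
   [-19.5, 0.0, 53.6] [0.0, 0.0, 0.0] rows 2
top car 0.59 [ 406. -160.   22.]
top ram 0.85 rim [620.5 -87.3] [25. 49.] z 264.7
top ram 0.72 rim [ 414.6 -150.8] [58. 64.] z 57.9
scene car 0.59 [697.  10.  23.]
scene ram 0.94 rim [393.6 385.6] [65. 63.] z 69.8
scene ram 0.9 rim [622.2 -89.2] [23. 44.] z 264.6
scene ram 0.59 rim [ 415.  -150.6] [66. 63.] z 56.9
```

Request:
servo_tool(deltas=[[[-19, -48, -24], [0, 0.557, 0]], [[-19, -48, -24], [0, 0.557, 0]], [[-19, -48, -24], [0, 0.557, 0]], [[-19, -48, -24], [0, 0.557, 0]], [[-19, -48, -24], [0, 0.557, 0]]])

```text
t: 26.72
ee_pos: [593.4, -42.5, 237.5]
orientation: [1.863, 1.07, -1.357]
ft_force: [1.0, 0.1, -1.1]
width: 64.0
grasp_force: 30.0
```

Request:
servo_tool(deltas=[[[-1, -19, -12], [0, 0.223, 0]], [[-1, -19, -12], [0, 0.223, 0]]])

```text
t: 26.88
ee_pos: [580.9, -21.8, 240.3]
orientation: [2.049, 1.18, -1.175]
ft_force: [0.9, -1.0, -1.9]
width: 64.4
grasp_force: 30.0
```

Request:
servo_tool(deltas=[[[42, -88, -35], [-0.081, 0.521, -0.223]], [[42, -88, -35], [-0.081, 0.521, -0.223]], [[42, -88, -35], [-0.081, 0.521, -0.223]], [[42, -88, -35], [-0.081, 0.521, -0.223]], [[42, -88, -35], [-0.081, 0.521, -0.223]]])

```text
t: 27.3
ee_pos: [530.6, 65.3, 222.2]
orientation: [2.273, 1.705, -0.677]
ft_force: [0.0, -0.8, -1.2]
width: 63.8
grasp_force: 30.0
```

Request:
servo_tool(deltas=[[[73, -73, -11], [-0.081, 0.521, -0.223]], [[73, -73, -11], [-0.081, 0.521, -0.223]], [[73, -73, -11], [-0.081, 0.521, -0.223]], [[73, -73, -11], [-0.081, 0.521, -0.223]], [[73, -73, -11], [-0.081, 0.521, -0.223]]])

```text
t: 27.72
ee_pos: [479.5, 153.3, 202.5]
orientation: [-2.249, -2.083, 0.036]
ft_force: [0.5, -0.6, -1.4]
width: 64.0
grasp_force: 30.0
```

Request:
servo_tool(deltas=[[[50, -34, 15], [-0.049, 0.313, -0.134]], [[50, -34, 15], [-0.049, 0.313, -0.134]], [[50, -34, 15], [-0.049, 0.313, -0.134]], [[50, -34, 15], [-0.049, 0.313, -0.134]]])

```text
t: 28.05
ee_pos: [447.7, 204.8, 190.0]
orientation: [-1.982, -2.071, -0.348]
ft_force: [-0.3, -1.1, -2.9]
width: 63.6
grasp_force: 30.0
```

```bash
python3 s.py; python3 pl.py G398.5,296.5,120,2.6,20 G398.5,296.5,63,2.6,20
```

```text
top car 0.58 [ 411. -157.   22.]
top car 0.5 [623. -22.  25.]
top car 0.5 [690.  11.  24.]
top ram 0.88 rim [ 414.8 -150.4] [63. 63.] z 57.7
top ram 0.6 rim [393.8 383.6] [64. 64.] z 68.9
scene ram 0.94 rim [ 413.8 -150.2] [65. 64.] z 56.9
scene ram 0.87 rim [459.4 190.1] [67. 36.] z 224.0
scene ram 0.77 rim [393.  385.1] [66. 64.] z 69.6
now [450.7 206.3 191.2] q [ 0.19  0.26  2.01  0.46  0.87 -0.15] F [-0.2  0.8 -3.3] w 64.3 gf 30.0 t 28.4
toolx [-0.04  0.94  0.34] tooly [ 1.    0.04 -0.  ] toolz [-0.01  0.34 -0.94]
-> [398.2 302.9 102.4] rows 4
   [62.6, -48.3, 117.1] [0.001, 0.002, -0.003] rows 4
-> [398.2 302.9  45.4] rows 2
   [-19.5, 0.0, 53.6] [-0.0, 0.0, -0.0] rows 2
```

Request:
servo_tool(deltas=[[[16, -12, 29], [0, 0, 0]], [[32, -24, 58], [0, 0, 0]], [[48, -36, 87], [0, 0, 0]], [[63, -48, 117], [0, 0, 0]], [[63, -48, 117], [0, 0, 0]]])

```text
t: 28.77
ee_pos: [393.6, 305.0, 99.0]
orientation: [-1.981, -2.073, -0.338]
ft_force: [-1.7, -0.9, -2.8]
width: 64.2
grasp_force: 30.0
```

Request:
servo_tool(deltas=[[[-7, 0, 20], [0, 0, 0]], [[-14, 0, 39], [0, 0, 0]], [[-19, 0, 53], [0, 0, 0]], [[-19, 0, 53], [0, 0, 0]], [[-19, 0, 53], [0, 0, 0]]])

```text
t: 29.18
ee_pos: [397.9, 303.4, 46.0]
orientation: [-1.985, -2.071, -0.347]
ft_force: [-0.7, -0.9, -2.1]
width: 64.3
grasp_force: 30.0
```

```bash
python3 pl.py G398.5,296.5,54.5,2.6,20
```

```text
now [397.9 303.4  46. ] q [ 0.43  0.53  2.11  0.75  0.48 -0.28] F [-0.7 -0.9 -2.1] w 64.3 gf 30.0 t 29.2
toolx [-0.04  0.94  0.34] tooly [ 1.    0.04 -0.  ] toolz [-0.02  0.34 -0.94]
-> [398.2 302.9  36.9] rows 1
   [-3.6, 0.3, 8.3] [-0.001, 0.001, -0.003] rows 1
```

Request:
servo_tool(deltas=[[[-2, 0, 4], [0, 0, 0]], [[-4, 0, 9], [0, 0, 0]], [[-4, 0, 9], [0, 0, 0]]])

```text
t: 29.43
ee_pos: [398.2, 302.5, 36.4]
orientation: [-1.986, -2.071, -0.349]
ft_force: [-1.0, -0.1, -2.4]
width: 64.0
grasp_force: 30.0
```

Request:
servo_tool(deltas=[[[0, 0, 0], [0, 0, 0]], [[0, 0, 0], [0, 0, 0]], [[0, 0, 0], [0, 0, 0]], [[0, 0, 0], [0, 0, 0]]], grip=-0.8)

```text
t: 29.77
ee_pos: [398.1, 302.7, 36.7]
orientation: [-1.986, -2.071, -0.349]
ft_force: [0.2, -0.5, -1.0]
width: 78.9
grasp_force: 0.0
```

```bash
python3 pl.py G398.5,296.5,150,2.6,20 G414.3,-150.4,200,-30,20 G414.3,-150.4,39,-30,20
```

```text
now [398.1 302.7  36.7] q [ 0.43  0.55  2.11  0.78  0.47 -0.31] F [ 0.2 -0.5 -1. ] w 78.9 gf 0.0 t 29.8
toolx [-0.04  0.94  0.34] tooly [ 1.    0.04 -0.  ] toolz [-0.01  0.34 -0.94]
-> [398.2 302.9 132.4] rows 3
   [32.9, 0.1, -89.9] [0.001, 0.001, -0.003] rows 3
-> [ 417.5 -144.9  182.4] rows 12
   [-168.3, -0.4, -83.4] [-0.081, 0.0, 0.223] rows 5
   [-163.5, 43.4, -81.7] [-0.081, 0.0, 0.223] rows 5
   [-59.7, 33.9, -30.6] [-0.032, 0.0, 0.089] rows 2
-> [ 417.5 -144.9   21.4] rows 5
   [-55.1, 0.0, 151.3] [0.0, -0.0, -0.0] rows 5
```

Request:
servo_tool(deltas=[[[11, 0, -30], [0, 0, 0]], [[22, 0, -60], [0, 0, 0]], [[33, 0, -90], [0, 0, 0]], [[33, 0, -90], [0, 0, 0]]], grip=-1)

```text
t: 30.1
ee_pos: [400.8, 304.2, 137.3]
orientation: [-1.986, -2.074, -0.36]
ft_force: [1.2, 1.0, 0.5]
width: 87.9
grasp_force: 0.0
```

Request:
servo_tool(deltas=[[[-168, 0, -83], [-0.081, 0, 0.223]], [[-168, 0, -83], [-0.081, 0, 0.223]], [[-168, 0, -83], [-0.081, 0, 0.223]], [[-168, 0, -83], [-0.081, 0, 0.223]], [[-168, 0, -83], [-0.081, 0, 0.223]]])

```text
t: 30.52
ee_pos: [405.5, 114.0, 153.2]
orientation: [-2.238, -1.837, -0.393]
ft_force: [0.2, 0.3, 0.7]
width: 87.8
grasp_force: 0.0
```

Request:
servo_tool(deltas=[[[-163, 43, -82], [-0.081, 0, 0.223]], [[-163, 43, -82], [-0.081, 0, 0.223]], [[-163, 43, -82], [-0.081, 0, 0.223]], [[-163, 43, -82], [-0.081, 0, 0.223]], [[-163, 43, -82], [-0.081, 0, 0.223]]])

```text
t: 30.93
ee_pos: [413.5, -73.1, 175.0]
orientation: [-2.465, -1.574, -0.434]
ft_force: [0.9, -0.3, 0.3]
width: 87.9
grasp_force: 0.0
```

Request:
servo_tool(deltas=[[[-60, 34, -31], [-0.032, 0, 0.089]], [[-60, 34, -31], [-0.032, 0, 0.089]], [[-60, 34, -31], [-0.032, 0, 0.089]], [[-60, 34, -31], [-0.032, 0, 0.089]]])

```text
t: 31.27
ee_pos: [415.9, -145.9, 183.0]
orientation: [-2.546, -1.46, -0.447]
ft_force: [-0.3, 1.1, -0.0]
width: 87.8
grasp_force: 0.0
```

```bash
python3 s.py; python3 pl.py G414.3,-150.4,39,-30,20
```

```text
top car 0.59 [ 411. -155.   22.]
top car 0.47 [617. -25.  26.]
top car 0.45 [693.   5.  22.]
top car 0.42 [641.   5.  30.]
top ram 0.86 rim [ 414.6 -150.3] [63. 64.] z 57.9
top ram 0.78 rim [393.9 383.6] [63. 64.] z 68.5
top ram 0.65 rim [398.7 295.4] [65. 63.] z 68.7
top ram 0.57 rim [ 410.8 -162.6] [18. 19.] z 27.0
scene ram 0.97 rim [390.4 380.1] [80. 62.] z 69.2
scene ram 0.71 rim [ 413.7 -150.1] [65. 64.] z 56.6
scene ram 0.69 rim [323.6  70.8] [544.  60.] z 69.3
now [ 415.5 -143.1  182.9] q [-0.6   0.23  2.09  0.45  0.9  -0.37] F [-0.  -0.4  0.2] w 87.7 gf 0.0 t 31.6
toolx [0.47 0.81 0.34] tooly [ 0.87 -0.5  -0.  ] toolz [ 0.17  0.3  -0.94]
-> [ 417.5 -144.9   21.4] rows 5
   [-55.5, 2.9, 151.6] [-0.001, 0.001, -0.002] rows 5
```

Request:
servo_tool(deltas=[[[-11, 1, 30], [0, 0, 0]], [[-22, 2, 61], [0, 0, 0]], [[-33, 3, 91], [0, 0, 0]], [[-44, 3, 121], [0, 0, 0]], [[-55, 3, 150], [0, 0, 0]]])

```text
t: 31.98
ee_pos: [417.9, -145.6, 22.0]
orientation: [-2.543, -1.465, -0.445]
ft_force: [1.1, 1.0, -0.1]
width: 88.0
grasp_force: 0.0
```

Request:
servo_tool(deltas=[[[0, 0, 0], [0, 0, 0]], [[0, 0, 0], [0, 0, 0]], [[0, 0, 0], [0, 0, 0]]])

```text
t: 32.23
ee_pos: [418.4, -146.1, 24.4]
orientation: [-2.543, -1.464, -0.447]
ft_force: [0.2, -0.6, 0.3]
width: 88.0
grasp_force: 0.0
```

```bash
python3 pl.py G414.3,-150.4,39,-30,20
```

```text
now [ 418.4 -146.1   24.4] q [-0.6   0.57  2.14  0.68  0.57 -0.68] F [ 0.2 -0.6  0.3] w 88.0 gf 0.0 t 32.2
toolx [0.47 0.81 0.34] tooly [ 0.86 -0.5  -0.  ] toolz [ 0.17  0.29 -0.94]
-> [ 417.5 -144.9   21.4] rows 1
   [-0.4, -1.4, 3.0] [0.001, 0.001, -0.002] rows 1
```

Request:
servo_tool(deltas=[[[0, -1, 1], [0, 0, 0]], [[0, -1, 1], [0, 0, 0]], [[0, -1, 1], [0, 0, 0]], [[0, -1, 1], [0, 0, 0]], [[0, -1, 1], [0, 0, 0]]], grip=1)

```text
t: 32.65
ee_pos: [417.8, -145.9, 23.5]
orientation: [-2.545, -1.464, -0.448]
ft_force: [-2.4, -1.8, 10.4]
width: 64.6
grasp_force: 30.0
```

```bash
python3 pl.py G430,-130,150,-30,20  G540,-20,255,-30,20 G618,-70,235,-30,-60
```

```text
now [ 417.8 -145.9   23.5] q [-0.6   0.57  2.14  0.69  0.57 -0.69] F [-2.4 -1.8 10.4] w 64.6 gf 30.0 t 32.6
toolx [0.47 0.81 0.34] tooly [ 0.86 -0.5   0.  ] toolz [ 0.17  0.29 -0.94]
-> [ 433.2 -124.5  132.4] rows 3
   [61.8, 2.6, -93.4] [0.002, 0.001, -0.003] rows 3
-> [543.2 -14.5 237.4] rows 5
   [177.1, 40.3, -47.3] [0.0, 0.0, 0.0] rows 5
-> [609.9 -84.  225.6] rows 12
   [-12.2, 38.6, 0.8] [0.0, -0.582, -0.0] rows 5
   [-9.8, 38.6, 7.4] [0.0, -0.582, -0.0] rows 5
   [-1.6, 15.4, 4.6] [0.0, -0.233, 0.0] rows 2
```

Request:
servo_tool(deltas=[[[8, 0, -22], [0, 0, 0]], [[26, 1, -48], [0, 0, 0]], [[44, 2, -72], [0, 0, 0]], [[62, 3, -93], [0, 0, 0]], [[62, 3, -93], [0, 0, 0]]])

```text
t: 33.07
ee_pos: [435.9, -124.7, 135.2]
orientation: [-2.547, -1.468, -0.453]
ft_force: [0.7, 0.0, -0.8]
width: 64.5
grasp_force: 30.0
```

Request:
servo_tool(deltas=[[[35, 8, -9], [0, 0, 0]], [[70, 16, -19], [0, 0, 0]], [[106, 24, -28], [0, 0, 0]], [[141, 32, -38], [0, 0, 0]], [[177, 40, -47], [0, 0, 0]]])

```text
t: 33.48
ee_pos: [543.6, -13.3, 235.6]
orientation: [-2.544, -1.463, -0.445]
ft_force: [0.6, 0.2, -2.3]
width: 64.5
grasp_force: 30.0
```

Request:
servo_tool(deltas=[[[-2, 8, 0], [0, -0.117, 0]], [[-5, 16, 0], [0, -0.234, 0]], [[-7, 24, 0], [0, -0.35, 0]], [[-10, 31, 0], [0, -0.467, 0]], [[-12, 39, 1], [0, -0.583, 0]]])

```text
t: 33.9
ee_pos: [572.0, -43.7, 230.4]
orientation: [2.604, 1.499, -0.314]
ft_force: [0.1, 0.2, -1.6]
width: 64.7
grasp_force: 30.0
```

Request:
servo_tool(deltas=[[[-2, 8, 1], [0, -0.117, 0]], [[-4, 16, 3], [0, -0.234, 0]], [[-6, 24, 4], [0, -0.35, 0]], [[-8, 31, 6], [0, -0.467, 0]], [[-10, 39, 7], [0, -0.583, 0]]])

```text
t: 34.32
ee_pos: [600.0, -72.5, 224.8]
orientation: [2.221, 1.28, -0.971]
ft_force: [0.3, -1.0, -2.8]
width: 64.6
grasp_force: 30.0
```

Request:
servo_tool(deltas=[[[0, 8, 3], [0, -0.117, 0]], [[0, 15, 5], [0, -0.233, 0]], [[6, 22, 10], [0, -0.3, 0]], [[9, 28, 14], [0, -0.37, 0]], [[9, 28, 14], [0, -0.43, 0]]])

```text
t: 34.73
ee_pos: [621.6, -90.9, 206.1]
orientation: [1.871, 1.082, -1.358]
ft_force: [-1.3, -0.9, -1.6]
width: 64.8
grasp_force: 30.0
```

```bash
python3 pl.py G628,-78,215,-30,-105
```

```text
now [621.6 -90.9 206.1] q [ 0.19  0.91  1.3  -0.85  1.89  0.88] F [-1.3 -0.9 -1.6] w 64.8 gf 30.0 t 34.7
toolx [ 0.15  0.27 -0.95] tooly [ 0.86 -0.5  -0.01] toolz [-0.48 -0.82 -0.31]
-> [619.  -93.6 219.8] rows 5
   [-14.2, -0.9, -0.8] [-0.003, -0.58, 0.006] rows 5
```

Request:
servo_tool(deltas=[[[-2, 0, 0], [0, -0.08, 0]], [[-4, 0, -1], [0, -0.16, 0]], [[-6, 0, -1], [0, -0.24, 0]], [[-8, 0, -1], [0, -0.32, 0]], [[-10, 0, -1], [0, -0.39, 0]]])

```text
t: 35.15
ee_pos: [620.3, -92.4, 217.3]
orientation: [1.517, 0.879, -1.635]
ft_force: [-0.1, -1.4, -2.9]
width: 64.6
grasp_force: 30.0
```

Request:
servo_tool(deltas=[[[-1, 0, 0], [0, -0.06, 0]], [[-2, 0, 0], [0, -0.12, 0]], [[-3, 0, 0], [0, -0.19, 0]], [[-3, 0, 0], [0, -0.19, 0]], [[-3, 0, 0], [0, -0.19, 0]]])

```text
t: 35.57
ee_pos: [620.2, -92.8, 220.1]
orientation: [1.341, 0.776, -1.744]
ft_force: [-0.1, -0.3, -0.9]
width: 64.5
grasp_force: 30.0
```

Request:
servo_tool(deltas=[[[0, 0, 0], [0, 0, 0]], [[0, 0, 0], [0, 0, 0]], [[0, 0, 0], [0, 0, 0]], [[0, 0, 0], [0, 0, 0]], [[0, 0, 0], [0, 0, 0]]])

```text
t: 35.98
ee_pos: [621.0, -92.0, 223.0]
orientation: [1.343, 0.773, -1.74]
ft_force: [0.7, 0.1, -2.5]
width: 64.2
grasp_force: 30.0
```

```bash
python3 pl.py G590,-10,250,-30,-60 G470,110,200,2.6,20 G402.5,202,120,2.6,20 G402.5,202,63,2.6,20; python3 s.py
```

```text
now [621. -92. 223.] q [ 0.2   1.14  1.24 -1.19  2.25  0.85] F [ 0.7  0.1 -2.5] w 64.2 gf 30.0 t 36.0
toolx [-0.13 -0.22 -0.97] tooly [ 0.86 -0.5  -0.  ] toolz [-0.49 -0.84  0.25]
-> [581.9 -24.  240.6] rows 7
   [-19.3, -48.5, -23.8] [-0.002, 0.557, -0.0] rows 5
   [-1.5, -19.4, -12.2] [-0.001, 0.223, -0.0] rows 2
-> [469.7 116.4 182.4] rows 13
   [32.0, -64.4, -10.6] [-0.081, 0.521, -0.223] rows 5
   [47.0, -55.1, 5.6] [-0.081, 0.521, -0.223] rows 5
   [29.8, -27.2, 16.4] [-0.049, 0.313, -0.134] rows 3
-> [402.2 208.4 102.4] rows 4
   [61.9, -63.3, 107.7] [-0.0, 0.0, -0.0] rows 4
-> [402.2 208.4  45.4] rows 2
   [-19.5, 0.0, 53.6] [0.0, 0.0, 0.0] rows 2
top car 0.54 [685. -47.  26.]
top car 0.4 [623. -22.  24.]
top ram 0.84 rim [623.4 -85.8] [28. 50.] z 264.8
scene car 0.52 [691.   8.  24.]
scene ram 0.95 rim [622.2 -87.7] [28. 47.] z 263.7
scene ram 0.75 rim [397.6 296.4] [65. 65.] z 69.5
scene ram 0.74 rim [380.9 364.7] [117.  62.] z 69.4
scene ram 0.52 rim [ 757.4 -168.1] [122.  78.] z 92.0
```

Request:
servo_tool(deltas=[[[-19, -48, -24], [0, 0.557, 0]], [[-19, -48, -24], [0, 0.557, 0]], [[-19, -48, -24], [0, 0.557, 0]], [[-19, -48, -24], [0, 0.557, 0]], [[-19, -48, -24], [0, 0.557, 0]]])

```text
t: 36.7
ee_pos: [594.7, -42.5, 237.1]
orientation: [1.863, 1.07, -1.358]
ft_force: [-0.0, -0.3, -1.4]
width: 64.9
grasp_force: 30.0
```

Request:
servo_tool(deltas=[[[-1, -19, -12], [0, 0.223, 0]], [[-1, -19, -12], [0, 0.223, 0]]])

```text
t: 36.87
ee_pos: [582.2, -21.8, 239.9]
orientation: [2.048, 1.18, -1.176]
ft_force: [0.8, -0.1, -1.8]
width: 64.6
grasp_force: 30.0
```

Request:
servo_tool(deltas=[[[32, -64, -11], [-0.081, 0.521, -0.223]], [[32, -64, -11], [-0.081, 0.521, -0.223]], [[32, -64, -11], [-0.081, 0.521, -0.223]], [[32, -64, -11], [-0.081, 0.521, -0.223]], [[32, -64, -11], [-0.081, 0.521, -0.223]]])

```text
t: 37.28
ee_pos: [540.0, 30.1, 218.6]
orientation: [2.274, 1.704, -0.677]
ft_force: [-0.0, 0.6, -1.2]
width: 64.4
grasp_force: 30.0
```

Request:
servo_tool(deltas=[[[47, -55, 6], [-0.081, 0.521, -0.223]], [[47, -55, 6], [-0.081, 0.521, -0.223]], [[47, -55, 6], [-0.081, 0.521, -0.223]], [[47, -55, 6], [-0.081, 0.521, -0.223]], [[47, -55, 6], [-0.081, 0.521, -0.223]]])

```text
t: 37.7
ee_pos: [496.4, 83.4, 195.2]
orientation: [-2.25, -2.082, 0.036]
ft_force: [-0.4, -0.5, -1.9]
width: 64.5
grasp_force: 30.0
```

Request:
servo_tool(deltas=[[[30, -27, 16], [-0.049, 0.313, -0.134]], [[30, -27, 16], [-0.049, 0.313, -0.134]], [[30, -27, 16], [-0.049, 0.313, -0.134]], [[30, -27, 16], [-0.049, 0.313, -0.134]]])

```text
t: 38.03
ee_pos: [470.0, 114.8, 180.7]
orientation: [-1.982, -2.07, -0.35]
ft_force: [0.0, -0.8, -1.4]
width: 64.9
grasp_force: 30.0
```

```bash
python3 s.py; python3 pl.py G402.5,202,120,2.6,20 G402.5,202,63,2.6,20
```

```text
top car 0.41 [681. -46.  29.]
top ram 0.98 rim [393.6 383.3] [63. 64.] z 68.6
top ram 0.91 rim [398.3 295.9] [60. 65.] z 68.8
top ram 0.76 rim [468.5 129.8] [57. 22.] z 213.9
scene car 0.63 [694.  11.  25.]
scene car 0.46 [ 810. -151.   24.]
scene car 0.46 [588.  26. 102.]
scene ram 0.88 rim [465.2  85.3] [79. 29.] z 214.0
scene ram 0.88 rim [393.7 384.7] [68. 65.] z 69.5
scene ram 0.87 rim [396.8 297.4] [63. 64.] z 69.1
now [472.  116.7 181.5] q [-0.    0.3   2.    0.44  0.92 -0.33] F [ 0.1 -0.3 -0.9] w 65.1 gf 30.0 t 38.3
toolx [-0.04  0.94  0.34] tooly [ 1.    0.04 -0.  ] toolz [-0.02  0.34 -0.94]
-> [402.2 208.4 102.4] rows 4
   [62.0, -65.7, 106.6] [-0.001, 0.003, -0.003] rows 4
-> [402.2 208.4  45.4] rows 2
   [-19.5, 0.0, 53.6] [-0.0, 0.0, -0.0] rows 2
```

Request:
servo_tool(deltas=[[[16, -17, 27], [0, 0, 0]], [[31, -33, 53], [0, 0, 0]], [[47, -50, 80], [0, 0, 0]], [[62, -66, 107], [0, 0, 0]], [[62, -66, 107], [0, 0, 0]]])

```text
t: 38.75
ee_pos: [395.8, 210.4, 99.1]
orientation: [-1.98, -2.071, -0.336]
ft_force: [-2.0, -1.1, -2.2]
width: 64.8
grasp_force: 30.0
```

Request:
servo_tool(deltas=[[[-7, 0, 20], [0, 0, 0]], [[-14, 0, 39], [0, 0, 0]], [[-19, 0, 53], [0, 0, 0]], [[-19, 0, 53], [0, 0, 0]], [[-19, 0, 53], [0, 0, 0]]])

```text
t: 39.17
ee_pos: [401.4, 208.7, 45.4]
orientation: [-1.985, -2.071, -0.345]
ft_force: [0.4, -0.9, -1.7]
width: 64.8
grasp_force: 30.0
```

```bash
python3 pl.py G402.5,202,54.5,2.6,20
```

```text
now [401.4 208.7  45.4] q [ 0.22  0.51  2.17  0.74  0.52 -0.48] F [ 0.4 -0.9 -1.7] w 64.8 gf 30.0 t 39.2
toolx [-0.04  0.94  0.34] tooly [ 1.    0.04 -0.  ] toolz [-0.02  0.34 -0.94]
-> [402.2 208.4  36.9] rows 1
   [-3.3, 0.9, 7.9] [-0.002, 0.001, -0.003] rows 1
```

Request:
servo_tool(deltas=[[[-2, 1, 4], [0, 0, 0]], [[-3, 1, 8], [0, 0, 0]], [[-3, 1, 8], [0, 0, 0]]])

```text
t: 39.42
ee_pos: [402.9, 208.4, 37.2]
orientation: [-1.986, -2.071, -0.348]
ft_force: [-0.6, -0.0, -1.8]
width: 65.1
grasp_force: 30.0
```

Request:
servo_tool(deltas=[[[0, 0, 0], [0, 0, 0]], [[0, 0, 0], [0, 0, 0]], [[0, 0, 0], [0, 0, 0]], [[0, 0, 0], [0, 0, 0]]], grip=-0.8)

```text
t: 39.75
ee_pos: [402.7, 208.3, 37.4]
orientation: [-1.986, -2.071, -0.348]
ft_force: [0.2, 1.4, -0.4]
width: 79.2
grasp_force: 0.0
```

Request:
servo_tool(deltas=[[[13, 0, -35], [0, 0, 0]], [[26, 0, -70], [0, 0, 0]], [[39, 0, -105], [0, 0, 0]], [[51, 0, -140], [0, 0, 0]], [[51, 0, -140], [0, 0, 0]]])

```text
t: 40.17
ee_pos: [406.2, 209.3, 192.2]
orientation: [-1.987, -2.076, -0.361]
ft_force: [1.4, 0.5, 0.5]
width: 79.0
grasp_force: 0.0
```

```bash
python3 pl.py 638,-158,210,86.6
```

```text
now [406.2 209.3 192.2] q [ 0.22  0.2   2.1   0.47  0.83 -0.15] F [1.4 0.5 0.5] w 79.0 gf 0.0 t 40.2
toolx [-0.04  0.94  0.34] tooly [1.   0.04 0.01] toolz [-0.01  0.34 -0.94]
-> [ 638. -158.  210.] rows 13
   [-134.0, 83.2, -55.4] [0.102, -0.107, -0.558] rows 5
   [-161.4, -6.8, -43.1] [0.102, -0.107, -0.558] rows 5
   [-81.3, -57.3, -12.9] [0.061, -0.064, -0.335] rows 3
```

Request:
servo_tool(deltas=[[[-134, 83, -55], [0.102, -0.107, -0.558]], [[-134, 83, -55], [0.102, -0.107, -0.558]], [[-134, 83, -55], [0.102, -0.107, -0.558]], [[-134, 83, -55], [0.102, -0.107, -0.558]], [[-134, 83, -55], [0.102, -0.107, -0.558]]])

```text
t: 40.58
ee_pos: [496.4, 62.8, 192.4]
orientation: [-1.365, -2.638, -0.231]
ft_force: [0.3, 0.2, 0.4]
width: 79.1
grasp_force: 0.0
```

Request:
servo_tool(deltas=[[[-161, -7, -43], [0.102, -0.107, -0.558]], [[-161, -7, -43], [0.102, -0.107, -0.558]], [[-161, -7, -43], [0.102, -0.107, -0.558]], [[-161, -7, -43], [0.102, -0.107, -0.558]], [[-161, -7, -43], [0.102, -0.107, -0.558]]])

```text
t: 41.0
ee_pos: [584.6, -78.8, 198.3]
orientation: [-0.598, -3.015, -0.084]
ft_force: [-0.6, -0.3, -0.7]
width: 79.5
grasp_force: 0.0
```

Request:
servo_tool(deltas=[[[-81, -57, -13], [0.061, -0.064, -0.335]], [[-81, -57, -13], [0.061, -0.064, -0.335]], [[-81, -57, -13], [0.061, -0.064, -0.335]], [[-81, -57, -13], [0.061, -0.064, -0.335]], [[-81, -57, -13], [0.061, -0.064, -0.335]]])

```text
t: 41.42
ee_pos: [633.3, -158.1, 201.3]
orientation: [-0.098, -3.128, 0.004]
ft_force: [-1.0, 0.8, -0.0]
width: 79.2
grasp_force: 0.0
```

```bash
python3 pl.py 637.5,-158.5,98,86.6; python3 s.py|grep -v "scene car"; python3 - <<'E'
from h import *
q=get_image("top")["frame"]
a=cv2.resize(q[225:300,95:225],(700,404),interpolation=cv2.INTER_CUBIC)
cv2.imwrite("pics/rk.png",a)
E
```

```text
now [ 633.3 -158.1  201.3] q [-0.26  0.49  1.57 -0.01  1.09 -1.77] F [-1.   0.8 -0. ] w 79.2 gf 0.0 t 41.4
toolx [-1.    0.06  0.01] tooly [ 0.06  1.   -0.  ] toolz [-0.01 -0.   -1.  ]
-> [ 637.5 -158.5   98. ] rows 3
   [-5.5, 0.1, 103.2] [-0.003, -0.012, -0.003] rows 3
top car 0.61 [696.  11.  22.]
top ram 0.77 rim [406.  209.3] [62. 64.] z 69.2
top ram 0.61 rim [397.1 295.5] [62. 64.] z 68.8
scene ram 0.76 rim [405.1 210.5] [68. 64.] z 69.5
scene ram 0.74 rim [ 556.6 -228.6] [267.  54.] z 123.3
scene ram 0.59 rim [391.1 382.4] [81. 63.] z 69.7
scene ram 0.56 rim [401.3 286.9] [66. 87.] z 69.5
```

View pics/rk.png

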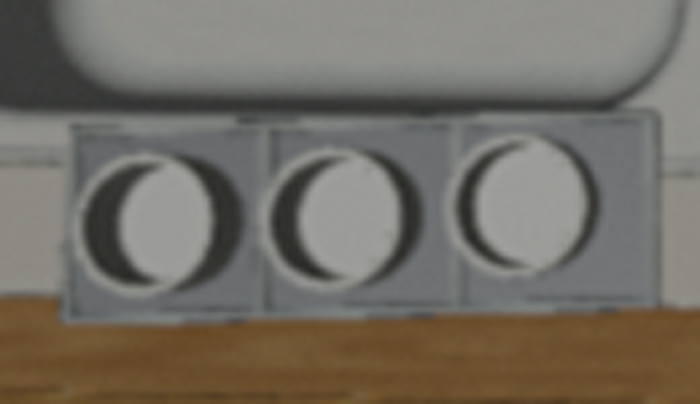

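All three ramekins are empty and upright in their pockets, at (155,225), (345,220) and (525,205). Their rim heights match standing on the pocket floor. Now shutting the lid.

Request:
servo_tool(deltas=[[[-5, 0, 25], [0, -0.012, 0]], [[-5, 0, 50], [0, -0.012, 0]], [[-5, 0, 80], [0, -0.012, 0]], [[-5, 0, 103], [0, -0.012, 0]], [[-5, 0, 103], [0, -0.012, 0]]])

```text
t: 42.18
ee_pos: [635.7, -157.7, 95.1]
orientation: [-0.093, -3.136, 0.004]
ft_force: [-0.6, 0.2, -0.0]
width: 79.3
grasp_force: 0.0
```

Request:
servo_tool(deltas=[[[0, 0, 0], [0, 0, 0]], [[0, 0, 0], [0, 0, 0]], [[0, 0, 0], [0, 0, 0]], [[0, 0, 0], [0, 0, 0]], [[0, 0, 0], [0, 0, 0]]], grip=0.4)

```text
t: 42.6
ee_pos: [638.3, -158.8, 100.4]
orientation: [0.093, 3.137, -0.007]
ft_force: [0.4, 0.5, -0.8]
width: 49.3
grasp_force: 0.0
```

```bash
python3 pl.py 637.5,-158.5,97,86.6
```

```text
now [ 638.3 -158.8  100.4] q [-0.26  0.62  1.63 -0.    0.9  -1.77] F [ 0.4  0.5 -0.8] w 49.3 gf 0.0 t 42.6
toolx [-1.    0.06 -0.  ] tooly [ 0.06  1.   -0.  ] toolz [ 0. -0. -1.]
-> [ 637.5 -158.5   97. ] rows 1
   [0.9, 0.3, 3.4] [-0.004, 0.003, 0.0] rows 1
```

Request:
servo_tool(deltas=[[[1, 0, 3], [0, 0, 0]], [[1, 0, 3], [0, 0, 0]], [[1, 0, 3], [0, 0, 0]], [[1, 0, 3], [0, 0, 0]], [[1, 0, 3], [0, 0, 0]]], grip=1)

```text
t: 43.02
ee_pos: [636.7, -157.6, 96.0]
orientation: [0.095, 3.139, -0.003]
ft_force: [2.8, 19.8, 2.7]
width: 16.0
grasp_force: 9.7
```

Request:
servo_tool(deltas=[[[0, 0, 0], [0, 0, 0]], [[0, 10, 0], [0, 0, 0]], [[0, 24, 0], [0, 0, 0]], [[0, 38, 0], [0, 0, 0]], [[0, 52, 0], [0, 0, 0]]])

```text
t: 43.43
ee_pos: [639.8, -105.8, 96.0]
orientation: [0.094, 3.139, -0.007]
ft_force: [-1.0, -1.6, 1.9]
width: 16.0
grasp_force: 30.0
```

Request:
servo_tool(deltas=[[[0, 14, 0], [0, 0, 0]], [[0, 28, 0], [0, 0, 0]], [[0, 40, 0], [0, 0, 0]], [[0, 48, 0], [0, 0, 0]], [[0, 52, 0], [0, 0, 0]]])

```text
t: 43.85
ee_pos: [643.0, -52.9, 96.0]
orientation: [0.091, 3.139, -0.006]
ft_force: [-2.2, -2.6, 5.7]
width: 15.7
grasp_force: 30.0
```

```bash
python3 pl.py 644.5,-39,97,86.6
```

```text
now [643.  -52.9  96. ] q [-0.1   0.61  1.66 -0.    0.88 -1.61] F [-2.2 -2.6  5.7] w 15.7 gf 30.0 t 43.9
toolx [-1.    0.06 -0.  ] tooly [ 0.06  1.   -0.  ] toolz [ 0. -0. -1.]
-> [644.5 -39.   97. ] rows 1
   [-0.7, 14.0, -1.1] [-0.004, 0.001, 0.001] rows 1
```

Request:
servo_tool(deltas=[[[0, 4, -1], [0, 0, 0]], [[0, 8, -1], [0, 0, 0]], [[0, 11, -1], [0, 0, 0]], [[0, 13, -1], [0, 0, 0]], [[0, 15, -1], [0, 0, 0]]])

```text
t: 44.27
ee_pos: [643.7, -39.4, 96.0]
orientation: [0.093, 3.139, -0.007]
ft_force: [1.1, -11.8, -2.8]
width: 16.1
grasp_force: 30.0
```

Request:
servo_tool(deltas=[[[0, 1, 0], [0, 0, 0]], [[0, 2, 0], [0, 0, 0]], [[0, 2, 0], [0, 0, 0]]])

```text
t: 44.52
ee_pos: [643.7, -39.4, 96.0]
orientation: [0.092, 3.14, -0.01]
ft_force: [1.1, -11.1, -3.6]
width: 16.0
grasp_force: 30.0
```

Request:
servo_tool(deltas=[[[0, 0, 0], [0, 0, 0]], [[0, 0, 0], [0, 0, 0]], [[0, 0, 0], [0, 0, 0]], [[0, 0, 0], [0, 0, 0]], [[0, 0, 0], [0, 0, 0]]], grip=0)

```text
t: 44.93
ee_pos: [643.9, -37.4, 96.7]
orientation: [0.093, 3.139, -0.006]
ft_force: [-1.3, 0.2, 0.1]
width: 43.0
grasp_force: 0.0
```

Request:
servo_tool(deltas=[[[0, 0, -35], [0, 0, 0]], [[0, 0, -70], [0, 0, 0]], [[0, 0, -110], [0, 0, 0]], [[0, 0, -150], [0, 0, 0]], [[0, 0, -180], [0, 0, 0]]])

```text
t: 45.35
ee_pos: [644.4, -36.8, 280.3]
orientation: [0.093, 3.136, -0.006]
ft_force: [0.7, -0.2, 0.9]
width: 43.8
grasp_force: 0.0
```

Request:
servo_tool(deltas=[[[38, 0, 0], [0, 0, 0]], [[76, 0, 0], [0, 0, 0]], [[114, 0, 0], [0, 0, 0]], [[130, 0, 0], [0, 0, 0]], [[130, 0, 0], [0, 0, 0]]])

```text
t: 45.77
ee_pos: [510.4, -28.9, 276.6]
orientation: [-0.093, -3.14, 0.006]
ft_force: [0.4, -0.0, 0.8]
width: 44.1
grasp_force: 0.0
```

```bash
python3 - <<'E'
from h import *
for n in("top","scene"):
    P=get_image(n);w=cloud(P);m=(w[...,2]>110)&(w[...,2]<130)&(w[...,0]>600)&(w[...,0]<690)&(w[...,1]>-260)&(w[...,1]<40)
    print(n,m.sum(),np.percentile(w[m],[2,98],0).round() if m.any() else "")
    cv2.imwrite(f"pics/f_{n}.png",cv2.resize(P["frame"][90:310,90:410],(800,550)) if n=="top" else P["frame"])
E
python3 s.py; python3 pl.py
```

```text
top 0 
scene 165 [[611. -49. 111.]
 [677. -32. 125.]]
top ram 0.94 rim [394.3 383.9] [60. 65.] z 68.8
top ram 0.88 rim [397.1 295.4] [62. 66.] z 69.3
top ram 0.86 rim [406.  209.7] [62. 65.] z 69.4
scene car 0.21 [390. 183.  66.]
scene ram 0.95 rim [393.8 385.3] [66. 63.] z 69.5
scene ram 0.83 rim [396.9 297.4] [66. 61.] z 69.0
scene ram 0.6 rim [405.9 210.3] [67. 64.] z 69.6
now [514.8 -29.4 276.1] q [-0.08  0.2   1.82 -0.    1.12 -1.59] F [-0.7  0.2 -0.2] w 43.6 gf 0.0 t 46.2
toolx [-1.    0.06 -0.  ] tooly [ 0.06  1.   -0.  ] toolz [ 0. -0. -1.]
```

View pics/f_top.png

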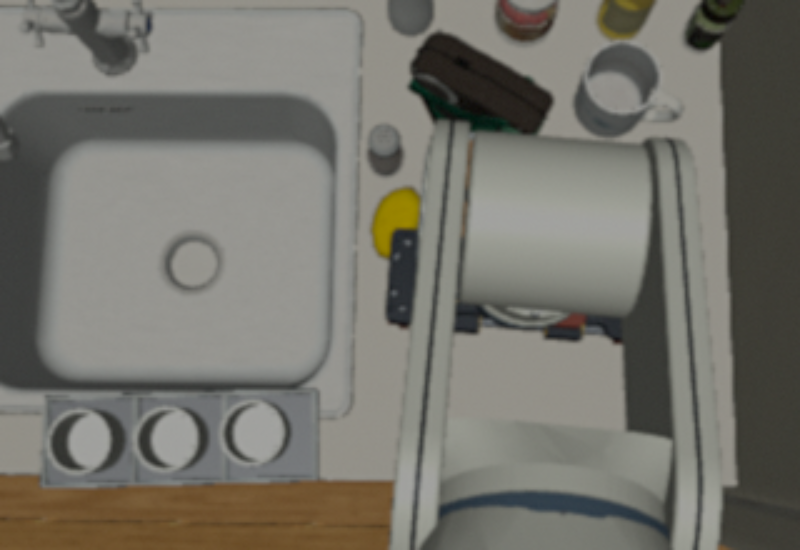

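View pics/f_scene.png

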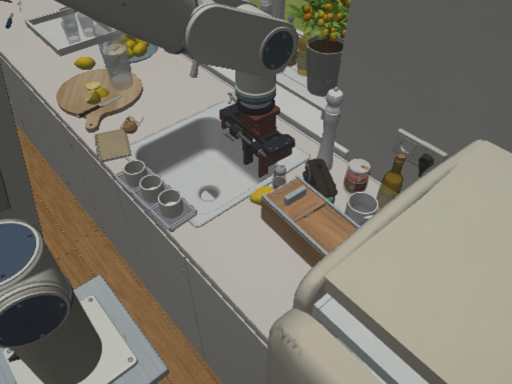

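The lid is shut: the bar, at (295,195), is 118 mm from its open position. The three ramekins stand empty in the rack, and the lemon, salt shaker and mug haven't moved. Handing in.

```bash
python3 -c "
from workcell import close_job
print(close_job())"
```

```text
the job is handed in; nothing more can be done
None
```

The job is handed in: the four caramels I could see are in the candy box with its lid pushed shut to the stop, all three ramekins stand empty and upright in the rack, and the lemon, salt and mug are where they were.

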